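# Load a plate into a drill jig and lock it

## Robot

A 7-joint arm with a two-finger parallel gripper is mounted at the origin on the work surface; the furniture and walls round the work are solid. World frame = base frame: x ahead of the robot, y to its left, z up, the work surface at z = 0. Lengths are in m, angles in rad, forces in N, time in s.
With the tool pointing down it reaches from about 0.4 to 0.85 m from the base axis. Payload 4.5 kg.
Tool frame: the origin (TCP) lies midway between the tips of the shut fingers; the grasp point (between the pads) lies 19 mm behind it; x points along the fingers, y is the direction in which the jaws open and shut, and the axes are right-handed (so a half turn about x gives the same grasp; the last joint's range is limited). The gripper opens to 88 mm and grips with 3 to 60 N. Pads are 18 mm wide; open, the fingers measure 123 mm over their backs; the gripper's body (75 mm by 187 mm) begins 45 mm behind the grasp point.
Start: joints at [0.034, 0.689, -0.195, 1.565, 0.157, 0.902, -0.215], TCP at [0.625, 0, 0.239] pointing down, gripper open.
Joint ranges: [-3.01, 3.01], [-0.46, 2.08], [-1.47, 1.51], [0.13, 2.56], [-1, 4.14], [0.04, 2.09], [-2.66, 2.66]. Speed limits (rad/s): [2.57, 2.57, 3.14, 3.14, 3.14, 3.14, 3.14].

## Interface

Orientations are given as a unit quaternion [x, y, z, w].
In Python, from plant import r gives the robot as it stands.
- The arm moves only by the tool arm_command, never from a script. Its argument "plan" is a list of rows, each a list of 5 numbers: the finger opening in m, from 0 to 0.0881, then the shift along the tool's x, y, z in m, then the turn about the tool's x in rad. In form: [[grip, dx, dy, dz, roll], ...]. A call has 1 to 12 rows; each row shifts and turns the commanded pose from where the row before left it, along the tool's axes as they then stand; what a row does not reach is not made up. A row lasts 1/8 s, in which the tool goes at most 62.5 mm and 10.7 degrees, less where a joint would pass 70% of its speed; a pose out of reach is approached as far as the arm can. A call is refused whole if a number of a shift passes 0.0625 or a number of a turn 0.188, either way. A call with a gripper value outside its range is refused whole. The fingers move at their own pace and stop on an object; "force" is the grip in N (left out, the last holds). Time passes only in rows, so rows that do not move let the fingers close. It gives the time, the measured TCP pose, the force and the opening at its end, in the units of the state.
- r.get_state(): the state, without advancing time (a new reading comes with each control period).
- r.snapshot(name): name is "scene" or "side" or "wrist"; returns (picture, depth): 384x512x3 uint8, red, green, blue; 384x512 float32, m along the optical axis (not along the pixel's ray), 0 where there is no reading.
- r.calibration(name): a dict with "fx", "fy", "cx", "cy" (pixels), "eye" and "orientation" of the camera in the world; the wrist camera has in their place "mount" (4x4, takes a point from camera to tool coordinates, whose origin is the TCP and whose axes are the tool frame's). Camera axes: x right, y down, z forward; pixel columns grow to the right and rows downward; lengths in m; the calibration is good to about 2 mm. A picture is of the moment at which its call begins: read the wrist's pose just before it. calibration takes no time and is no camera call.
- r.finish_job(): hands the job in, once; it reports no verdict.
The state is a dict: "clock": time; "q": joint angles; "qd": joint speeds; "joint_torque": joint torques, N m; "tool_pos": TCP position; "eef_rot": TCP orientation; "contact_force": force on the tool from outside, world axes, zero at the start; "moment": the same for the moment, N m; "opening": opening from 0.0 (shut) to 1.0 (fully open).
Only numpy, scipy, OpenCV 4.12 (cv2) and the standard library are available. Lean on these libraries where they do the work, as an engineer would, in place of code of your own. Each camera call takes 0.05 s, during which the arm holds its last target.

## Task

Load the drill jig: with the fingers, push the loose steel plate that lies on its bed along under the low bridge, without lifting or tipping it, until it is fully home, its long side flush along the fence and its end against the end stop. Then push the red knob of the cam lever round towards the robot's side of the jig, as far as it will go, so that the cam clamps the plate. Leave the marker, the blue magnet block and the nut beside the jig where they are.

Things in the scene. Friction and masses are not known exactly. Their poses are not given: they have to be found in the camera images.
- drill_jig: drill jig bolted to the bench; seen from the robot the feed runs roughly left to right. Origin on the bench top under the spot where the plate's middle lies when home; x = feed direction, y = from the lever side (nearer the robot) to the fence, z up. Dark bed plate: x -250 to 85, y -90 to 50 mm, top at z = 10 mm. Fence, stop and bridge stand on it (see the points; all mm are in this frame).
- bridge_top (a point): middle of the low aluminium bridge's top, at jig (0, 0, 30.5) mm, with a steel drill bushing on it up to z = 37.5. Bridge: x -20 to 20, y -50 to 33; underside at z = 18.5, 2.5 mm above the plate. Its near foot leaves a passage from y = -33 to the fence at y = 30, 3 mm wider than the plate; a round lead-in pin stands at the foot's entry corner (x -23 to -15, y -41 to -33).
- stop_face (a point): foot of the end stop's face, in line with the middle of the home plate, at jig (60, 0, 10) mm. Aluminium block, x 60 to 76, y -30 to 32, top at z = 24 mm.
- fence_face (a point): point at the foot of the fence's face near the feed end, at jig (-150, 30, 10) mm. Aluminium fence along the far side of the bed, x -225 to 80, y 30 to 48, top at z = 26 mm.
- blank: loose plain steel plate, light grey, 120 x 60 x 6 mm, about 0.33 kg; origin in the middle of its underside, x along its length, z up. It starts on the dark bed before the bridge, off the fence and a little askew. Home = origin at jig x 0, y 0, z 10 mm, with its x along the jig's x.
- cam (a joint): angle of the cam lever, rad: 0 = open (lever points along the jig's +x, past the end stop); grows clockwise seen from above, the knob moving to the jig's -y side; stop at 1.25. Starts at 0 to 0.25. Friction (1 N at the knob) keeps it where it is left. With the plate home the cam meets its near side at about 1.0; from there to the stop it squeezes it and the knob needs up to 10 N.
- cam_knob (a point): middle of the upright red knob on the lever's end, 68 mm from the pivot; the knob is about 18 mm in diameter and runs from 27 to 61 mm above the bench; this point is 45 mm above it. The lever bar below it is 14 mm wide, 20 to 28 mm above the bench.
- cam_pivot (a point): point on the lever's upright pivot axis, at the knob's height, 45 mm above the bench; at jig x 45, y -48.6 mm.
- marker: bystander: black marker pen, 131 x 16 x 18 mm, lying on the bench behind the fence; leave it alone
- magnet: bystander: blue magnet block, 35 x 51 x 30 mm, on the bench past the end stop; leave it alone
- nut: bystander: dark hexagon nut, 35 x 39 x 19 mm, on the bench on the robot's side of the jig; leave it alone
Not all that is in view belongs to the job. Leave any brown or pink look-alike of the blank alone.

How it is judged:
By the outcome, as a careful person would: the job done as asked, in the order asked, and still so for the second after the job is handed in, with the robot touching nothing.
It also fails if it takes over 58 s, if anything falls off the work surface, if the arm or the gripper's body presses on something with over 40 N, if the wrist force passes 120 N, or if a joint passes its speed limit or range.

## Working session

There is one attempt and no reset: what is moved stays moved. The work goes in short steps, Python scripts to look and compute and a tool call to move; the robot and the scene stay as the last step left them, time stands still between calls to the robot, and variables do not carry over. Pictures are saved under pics/ and viewed, and the job is handed in when it is done.

Besides the shell and the picture viewer there is one more tool, called as name(argument=value, ...), one argument or row to a line, values as JSON. arm_command: Moves the arm, as the interface text tells. Its arguments: {"type":"object","properties":{"plan":{"type":"array","items":{"type":"array","items":{"type":"number"}}},"force":{"type":"number"}},"required":["plan"]}

```bash
ls; mkdir -p pics; python3 - <<'E'
from plant import r
import cv2,numpy as np
s=r.get_state();print(s['clock'],s['tool_pos'],s['eef_rot'],s['opening'])
for n in ['scene','side','wrist']:
    p,d=r.snapshot(n);cv2.imwrite(f'pics/{n}0.png',p[:,:,::-1]);np.save(f'pics/{n}0.npy',d);np.save(f'pics/{n}0c.npy',p)
    print(n,r.calibration(n))
E
```

```text
pics
0.0 [ 6.24377093e-01 -5.69798557e-05  2.37907751e-01] [-0.49948783 -0.50043908  0.50046466 -0.4996076 ] 0.9991761626959642
scene {'fx': 498.7207326382634, 'fy': 498.7207326382634, 'cx': 263.85319170898725, 'cy': 188.81490473397335, 'eye': array([-0.12060339, -0.67388515,  0.86679504]), 'orientation': array([ 0.83882971, -0.34496501,  0.15570306, -0.39130604])}
side {'fx': 420.81789185562053, 'fy': 420.81789185562053, 'cx': 258.6754780849894, 'cy': 190.57573438339097, 'eye': array([ 0.26993672, -0.78458658,  0.69310215]), 'orientation': array([ 0.88656802, -0.14640318,  0.07360591, -0.43260308])}
wrist {'fx': 296.65414599995705, 'fy': 296.65414599995705, 'cx': 256.4015086019726, 'cy': 188.7891136062006, 'mount': array([[ 1.81289013e-05, -3.15606337e-01,  9.48890215e-01,
        -1.45085830e-01],
       [ 9.99999999e-01,  4.24870802e-05, -4.97392588e-06,
         1.43690760e-03],
       [-3.87457721e-05,  9.48890214e-01,  3.15606337e-01,
        -8.29102083e-02],
       [ 0.00000000e+00,  0.00000000e+00,  0.00000000e+00,
         1.00000000e+00]])}
```

View pics/scene0.png

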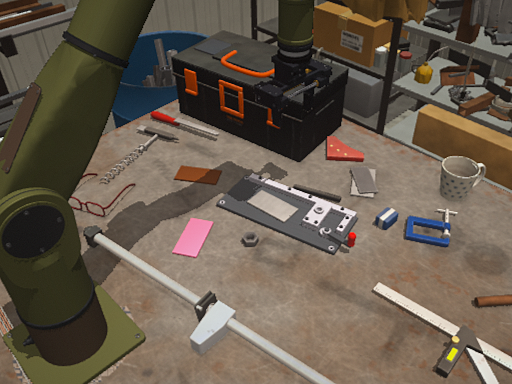

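View pics/side0.png

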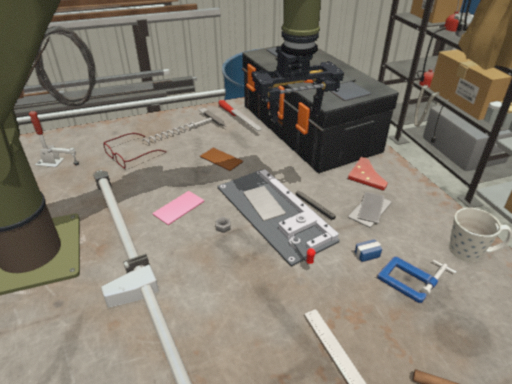

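View pics/wrist0.png

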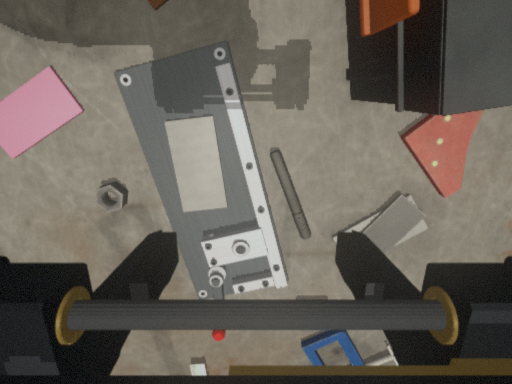

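The wrist picture shows the jig, with the grey blank at (195,165), the bridge at (235,250), the bushing at (240,248) and the pivot at (216,278). The red knob is at (218,335). Look-alikes for the blank are the pink plate (35,110), the brown one (in scene at 197,175) and the grey/white sheets off the jig (395,228). The blank is the light grey plate on the dark bed. I'll check that in a close crop.

```bash
python3 - <<'E'
import cv2
p=cv2.imread('pics/wrist0.png');c=p[30:350,100:320]
cv2.imwrite('pics/w0crop.png',cv2.resize(c[:160],None,fx=3.6,fy=3.6,interpolation=cv2.INTER_CUBIC))
cv2.imwrite('pics/w0crop2.png',cv2.resize(c[150:320],None,fx=3.5,fy=3.5,interpolation=cv2.INTER_CUBIC))
E
```

```text
(no output)
```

View pics/w0crop.png

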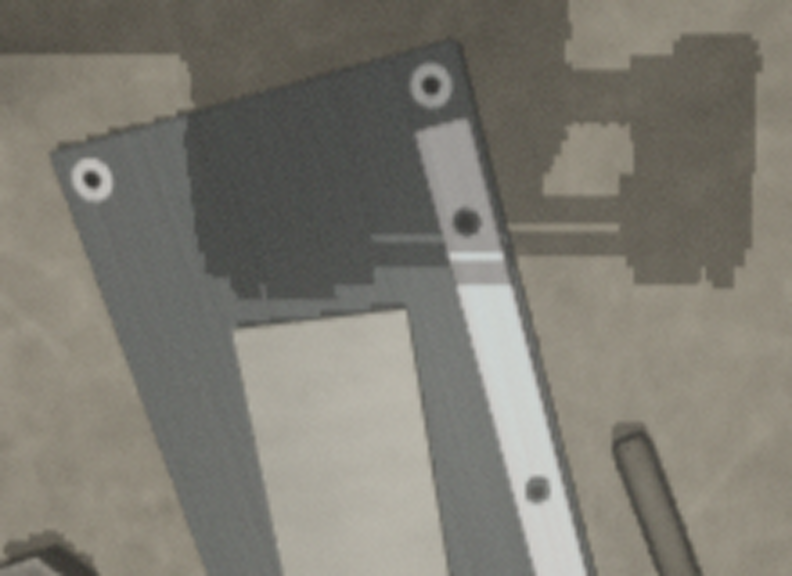

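View pics/w0crop2.png

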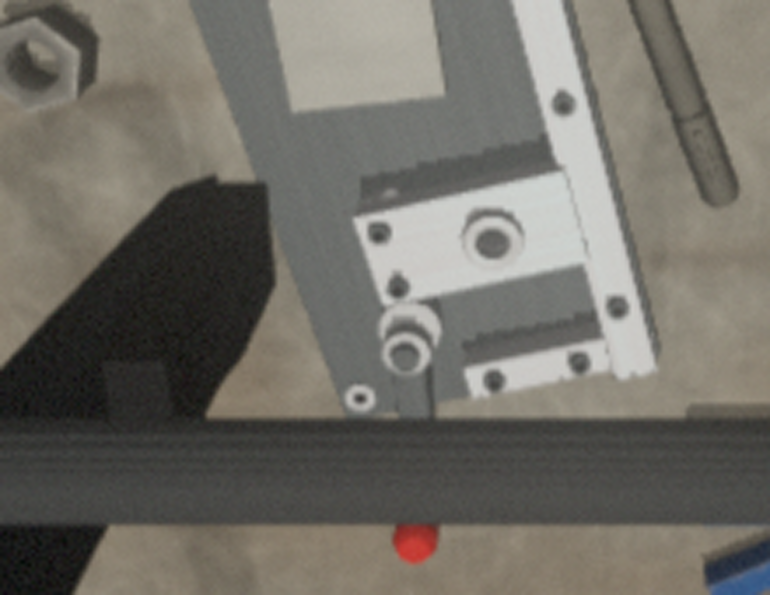

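```bash
cat > h.py <<'E'
import numpy as np, cv2
from scipy.spatial.transform import Rotation as R
from plant import r
def cam(n,st=None):
    c=r.calibration(n); K=(c['fx'],c['fy'],c['cx'],c['cy'])
    if n=='wrist':
        Rt=R.from_quat(st['eef_rot']).as_matrix(); M=c['mount']
        return K,Rt@M[:3,:3],np.array(st['tool_pos'])+Rt@M[:3,3]
    return K,R.from_quat(c['orientation']).as_matrix(),np.array(c['eye'])
def ray(C,uv,z):
    (fx,fy,cx,cy),Rc,e=C; uv=np.atleast_2d(np.array(uv,float)); z=np.broadcast_to(z,len(uv))
    d=np.c_[(uv[:,0]-cx)/fx,(uv[:,1]-cy)/fy,np.ones(len(uv))]@Rc.T
    return e+d*((z-e[2])/d[:,2])[:,None]
def proj(C,P):
    (fx,fy,cx,cy),Rc,e=C; p=(np.atleast_2d(P)-e)@Rc
    return np.c_[fx*p[:,0]/p[:,2]+cx,fy*p[:,1]/p[:,2]+cy]
def fit(jig,w): # 2d rigid
    a=jig.mean(0);b=w.mean(0);H=(jig-a).T@(w-b)
    th=np.arctan2(H[0,1]-H[1,0],H[0,0]+H[1,1]);c,s=np.cos(th),np.sin(th);Q=np.array([[c,-s],[s,c]])
    return th,Q,b-Q@a
E
python3 - <<'E'
from h import *
s=r.get_state(); C=cam('wrist',s); Rt=R.from_quat(s['eef_rot']).as_matrix();print('tool axes cols\n',Rt.round(3),C[2])
px=[[114.4,71.7],[226.9,41.1],[240.6,248.6],[201.4,241.7],[260.9,228],[210.6,266.6],[266.6,255.7],[230.6,62.8],[215.3,66.7],[277.7,288],[288,284.9],[232.9,285.4],[236.6,293.4]]
j=np.array([[-250,-90,10],[-250,50,10],[0,0,37.5],[-20,-50,30.5],[-20,33,30.5],[20,-50,30.5],[20,33,30.5],[-225,48,26],[-225,30,26],[80,30,26],[80,48,26],[60,-30,24],[76,-30,24]])/1000
w=ray(C,px,j[:,2]);th,Q,t=fit(j[:,:2],w[:,:2]);print('th',np.degrees(th),'t',t)
print(((w[:,:2]-j[:,:2]@Q.T-t)*1000).round(1))
b=ray(C,[[165,121.1],[213.3,115.6],[226.6,206.6],[183.4,211.7]],.016)[:,:2]
bj=(b-t)@Q;print('blank in jig',(bj*1000).round(1),'c',bj.mean(0)*1000)
for a in range(4):print(np.linalg.norm(b[a]-b[(a+1)%4])*1000)
k=ray(C,[[100+415/3.5,180+543/3.5]],.061)[0,:2];print('knob jig',(k-t)@Q*1000)
# scene check
for n in('scene','side'):
    print(n,proj(cam(n),np.r_[t,0.0375]),proj(cam(n),np.c_[j[:2,:2]@Q.T+t,j[:2,2]]))
E
```

```text
tool axes cols
 [[-0.001  1.     0.   ]
 [-0.     0.    -1.   ]
 [-1.    -0.001  0.   ]] [0.62615256 0.08291784 0.38318554]
th -75.74866242331923 t [ 0.60574976 -0.11643647]
[[ 2.1 -0.4]
 [-0.6 -2.4]
 [-0.8  1.3]
 [ 0.1  0.6]
 [-1.2  0.3]
 [ 0.6  1.1]
 [-3.1 -2.2]
 [ 0.1 -1.8]
 [ 0.3 -1.3]
 [ 1.6  1.4]
 [-1.3  2.2]
 [ 0.6 -0.4]
 [ 1.7  1.5]]
blank in jig [[-181.   -47.9]
 [-172.8   10.8]
 [ -55.4   -6.3]
 [ -62.6  -64.4]] c [-117.95300471  -26.9516777 ]
59.25228083968287
118.62618886003342
58.568896640833735
119.5796949838714
knob jig [107.6427007  -60.14890887]
scene [[318.7159785  208.15526238]] [[215.3363539  202.85759268]
 [244.84972005 173.80047378]]
side [[300.97101353 216.91093927]] [[216.68199599 184.74006231]
 [260.25270349 168.54615475]]
```

```bash
python3 - <<'E'
import cv2
p=cv2.imread('pics/side0.png')[160:275,205:350]
cv2.imwrite('pics/s0crop.png',cv2.resize(p,None,fx=5,fy=5,interpolation=cv2.INTER_CUBIC))
p=cv2.imread('pics/scene0.png')[160:260,210:370]
cv2.imwrite('pics/sc0crop.png',cv2.resize(p,None,fx=5,fy=5,interpolation=cv2.INTER_CUBIC))
E
```

```text
(no output)
```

View pics/s0crop.png

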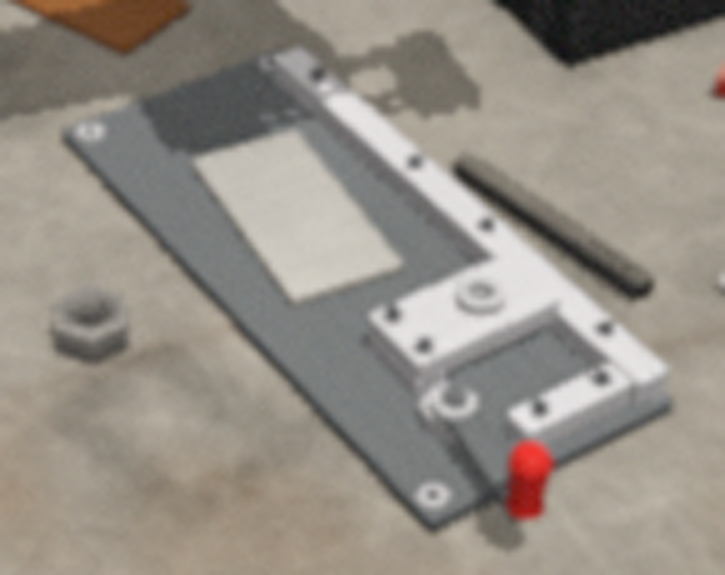

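View pics/sc0crop.png

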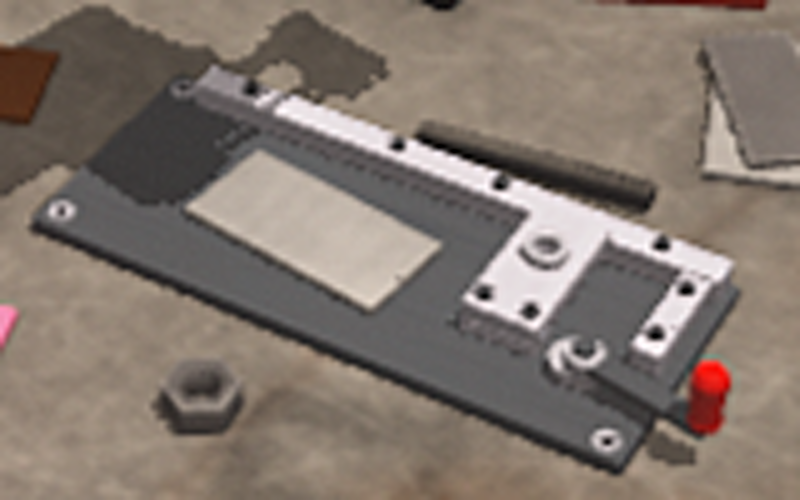

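```bash
cat >> h.py <<'E'
TH=np.radians(-75.75);T0=np.array([0.6057,-0.1164]);QJ=np.array([[np.cos(TH),-np.sin(TH)],[np.sin(TH),np.cos(TH)]])
def j2w(p): return np.array(p)/1000@QJ.T+T0
def w2j(p): return ((np.array(p)-T0)@QJ)*1000
def rot_abs(st): # roll about down relative to tool y=world x ; + = CW from above
    y=R.from_quat(st['eef_rot']).as_matrix()[:,1]; return -np.arctan2(y[1],y[0])
def need(st,pj,z,roll):  # shift in current tool axes
    Rt=R.from_quat(st['eef_rot']).as_matrix(); d=np.r_[j2w(pj),z]-st['tool_pos']
    return (Rt.T@d).round(4),roll-rot_abs(st)
def rep():
    s=r.get_state();print('t',round(s['clock'],2),'jig',w2j(s['tool_pos'][:2]).round(1),'z',s['tool_pos'][2].round(4),'roll',rot_abs(s).round(3),'F',np.round(s['contact_force'],1),'Fjig',(np.array(s['contact_force'][:2])@QJ).round(1),'op',round(s['opening'],2));return s
E
python3 - <<'E'
from h import *
s=r.get_state();C=cam('wrist',s);rep()
print('nut',w2j(ray(C,[[112,197],[127,190],[125,208]],.019)[:,:2]).round(0))
print('toolbox corner',w2j(ray(C,[[350,105]],.03)[:,:2]).round(0))
print('magnet scene',w2j(ray(cam('scene'),[[386,215],[376,215],[388,228]],.02)[:,:2]).round(0))
print('need',need(s,(-118,-88),.06,-1.82))
E
```

```text
t 0.15 jig [-108.2   46.9] z 0.2381 roll -0.0 F [ 0.9  0.9 -0.8] Fjig [-0.7  1.1] op 1.0
nut [[-106. -147.]
 [-110. -124.]
 [ -88. -137.]]
toolbox corner [[-146.  168.]]
magnet scene [[146.  80.]
 [125.  68.]
 [167.  39.]]
need (array([ 0.1783, -0.1329,  0.0236]), np.float64(-1.8198503559946242))
```

arm_command(
  plan=[
    [0.06, 0.03, -0.045, 0.008, 0],
    [0.06, 0.03, -0.045, 0.008, 0],
    [0.06, 0.03, -0.043, 0.0076, 0],
    [0.06, 0, 0, 0, -0.182],
    [0.06, 0, 0, 0, -0.182],
    [0.06, 0, 0, 0, -0.182],
    [0.06, 0, 0, 0, -0.182],
    [0.06, 0, 0, 0, -0.182],
    [0.06, 0, 0, 0, -0.182],
    [0.06, 0, 0, 0, -0.182],
    [0.06, 0, 0, 0, -0.182],
  ],
)

```text
clock: 1.52
tool_pos: [0.492, -0.0237, 0.1486]
eef_rot: [0.038, 0.706, -0.039, 0.706]
contact_force: [0.6, -0.4, -0.7]
opening: 0.681
```

arm_command(
  plan=[
    [0.06, 0, 0, 0, -0.182],
    [0.06, 0, 0, 0, -0.182],
    [0.06, 0, 0, 0, 0],
    [0.06, 0, 0, 0, 0],
  ],
)

```text
clock: 2.02
tool_pos: [0.492, -0.0237, 0.1487]
eef_rot: [-0.087, 0.702, 0.087, 0.702]
contact_force: [0.2, 1.3, 0.6]
opening: 0.68
```

```bash
python3 - <<'E'
from h import *
s=rep();print(need(s,(-118,-88),.0125,-1.82), s['q'].round(2) if hasattr(s['q'],'round') else s['q'])
p,d=r.snapshot('wrist');cv2.imwrite('pics/w1.png',p[:,:,::-1])
E
```

```text
t 2.02 jig [-117.9  -87.4] z 0.1487 roll -1.817 F [0.2 1.3 0.6] Fjig [-1.2  0.5] op 0.68
(array([ 1.362e-01,  1.000e-04, -6.000e-04]), np.float64(-0.0032204677590976782)) [ 0.36  0.74 -0.66  2.03  0.77  0.64  0.99]
```

View pics/w1.png

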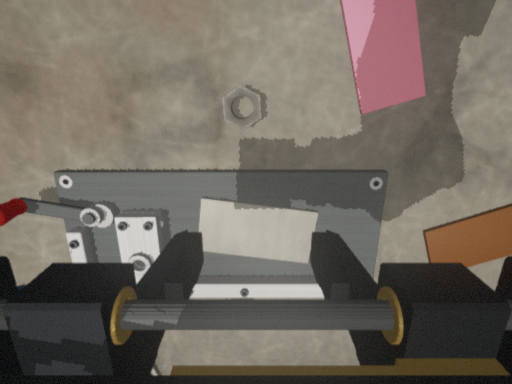

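```bash
python3 - <<'E'
from h import *
s=rep();C=cam('wrist',s)
print(w2j(ray(C,[[55,171],[387,171]],.01)[:,:2]).round(1),'expect 85,-90 / -250,-90')
print('screws/blank near corners',w2j(ray(C,[[201,199],[318,211]],.016)[:,:2]).round(1))
E
```

```text
t 2.08 jig [-117.9  -87.3] z 0.1487 roll -1.818 F [ 0.4 -0.3  0.2] Fjig [0.4 0.3] op 0.68
[[  80.8  -92.6]
 [-247.4  -91.8]] expect 85,-90 / -250,-90
screws/blank near corners [[ -62.8  -64.9]
 [-180.5  -51.7]]
```

arm_command(
  plan=[
    [0.06, 0.05, 0, 0, 0],
    [0.06, 0.05, 0, 0, 0],
    [0.06, 0.026, 0, 0, 0],
    [0.06, 0.01, 0, 0, 0],
    [0.06, 0, 0, 0, 0],
  ],
)

```text
clock: 2.7
tool_pos: [0.4922, -0.0234, 0.0128]
eef_rot: [-0.088, 0.702, 0.088, 0.702]
contact_force: [-0.2, -0.7, 1.9]
opening: 0.682
```

```bash
python3 - <<'E'
from h import *
s=rep();
p,d=r.snapshot('side');cv2.imwrite('pics/s2.png',cv2.resize(p[150:290,195:355,::-1],None,fx=4,fy=4,interpolation=cv2.INTER_CUBIC))
E
```

```text
t 2.7 jig [-118.1  -87.1] z 0.0128 roll -1.82 F [-0.2 -0.7  1.9] Fjig [ 0.6 -0.4] op 0.68
```

View pics/s2.png

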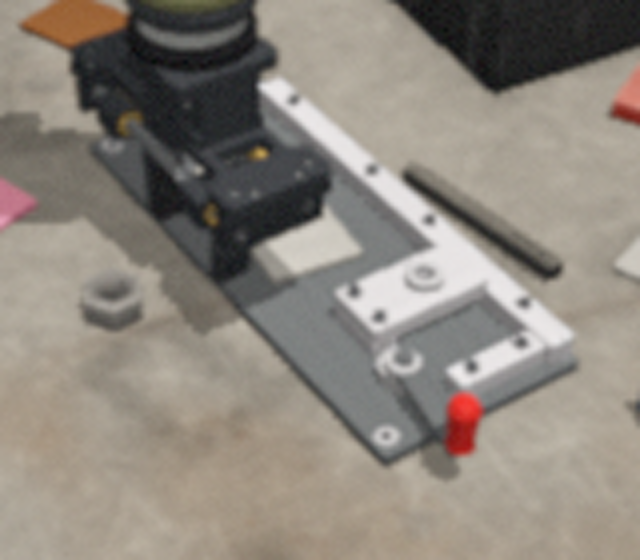

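arm_command(
  plan=[
    [0.06, 0, 0, 0.005, 0],
    [0.06, 0, 0, 0.005, 0],
    [0.06, 0, 0, 0.004, 0],
    [0.06, 0, 0, 0.004, 0],
    [0.06, 0, 0, 0.004, 0],
    [0.06, 0, 0, 0.004, 0],
    [0.06, 0, 0, 0.004, 0],
    [0.06, 0, 0, 0.004, 0],
    [0.06, 0, 0, 0.004, 0],
    [0.06, 0, 0, 0.004, 0],
    [0.06, 0, 0, 0.002, 0],
    [0.06, 0, 0, 0, 0],
  ],
)

```text
clock: 4.25
tool_pos: [0.5345, -0.0126, 0.0127]
eef_rot: [-0.088, 0.702, 0.088, 0.702]
contact_force: [-2.3, 0.1, -0.6]
opening: 0.683
```

```bash
python3 - <<'E'
from h import *
s=rep();
E
```

```text
t 4.25 jig [-118.2  -43.5] z 0.0127 roll -1.82 F [-2.3  0.1 -0.6] Fjig [-0.7 -2.2] op 0.68
```

arm_command(
  plan=[
    [0.06, 0, 0, 0.002, 0],
    [0.06, 0, 0, 0.002, 0],
    [0.06, 0, 0, 0, 0],
  ],
)

```text
clock: 4.62
tool_pos: [0.5347, -0.0126, 0.0125]
eef_rot: [-0.089, 0.704, 0.087, 0.699]
contact_force: [-9.4, 0.1, 5.6]
opening: 0.688
```

arm_command(
  plan=[
    [0.06, 0, 0, 0.001, 0],
    [0.06, 0, 0, 0, 0],
  ],
)

```text
clock: 4.88
tool_pos: [0.5348, -0.0125, 0.0125]
eef_rot: [-0.089, 0.705, 0.087, 0.699]
contact_force: [-10.4, -0.7, 7.1]
opening: 0.679
```

arm_command(
  plan=[
    [0.06, 0, 0, 0.001, 0],
    [0.06, 0, 0, 0, 0],
  ],
)

```text
clock: 5.12
tool_pos: [0.5348, -0.0125, 0.0124]
eef_rot: [-0.089, 0.705, 0.087, 0.698]
contact_force: [-12.7, -0.9, 8.9]
opening: 0.68
```

arm_command(
  plan=[
    [0.06, 0, 0, -0.006, 0],
    [0.06, 0, 0, -0.006, 0],
    [0.06, 0, 0, -0.004, 0],
    [0.06, -0.05, 0, 0, 0],
    [0.06, -0.06, 0, 0, 0],
    [0.06, -0.05, 0, 0, 0],
    [0.06, 0, 0, 0, 0],
  ],
)

```text
clock: 6.0
tool_pos: [0.5279, -0.0146, 0.1764]
eef_rot: [-0.088, 0.698, 0.088, 0.705]
contact_force: [0.5, 0.2, -1.0]
opening: 0.677
```

```bash
python3 - <<'E'
from h import *
s=rep();
p,d=r.snapshot('wrist');cv2.imwrite('pics/w3.png',cv2.resize(p[130:320,30:410,::-1],None,fx=2,fy=2,interpolation=cv2.INTER_CUBIC))
p,d=r.snapshot('scene');cv2.imwrite('pics/sc3.png',cv2.resize(p[160:260,210:370,::-1],None,fx=5,fy=5,interpolation=cv2.INTER_CUBIC))
E
```

```text
t 6.0 jig [-117.8  -50.3] z 0.1764 roll -1.819 F [ 0.5  0.2 -1. ] Fjig [-0.1  0.5] op 0.68
```

View pics/w3.png

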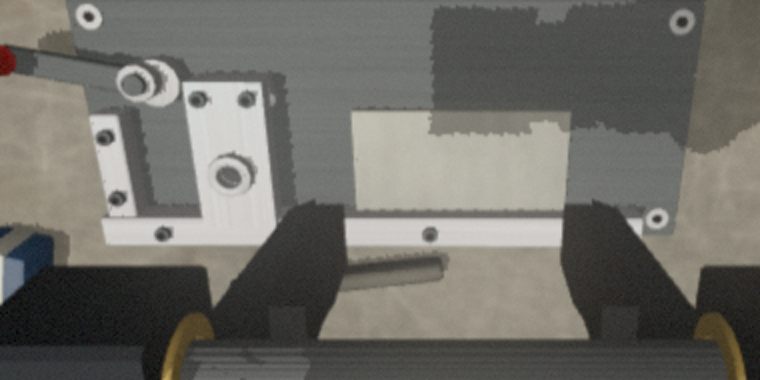

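View pics/sc3.png

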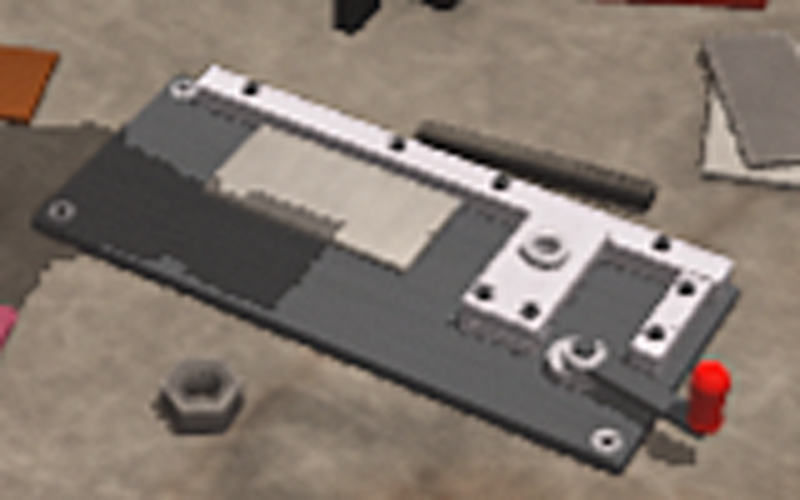

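```bash
python3 - <<'E'
from h import *
s=rep();C=cam('wrist',s)
f=lambda x,y:(30+x/2,130+y/2)
print('plate',w2j(ray(C,[f(352,110),f(571,112),f(357,210),f(569,211)],.016)[:,:2]).round(1))
print('fence top edge',w2j(ray(C,[f(350,218),f(563,218),f(103,219)],.026)[:,:2]).round(1))
print('bridge entry edge,stop',w2j(ray(C,[f(263,82),f(183,83)],.0305)[:,:2]).round(1),w2j(ray(C,[f(230,174)],.0375)[:,:2]).round(1),w2j(ray(C,[f(118,114)],.024)[:,:2]).round(1))
# pushing pose
print(need(s,(-205,0),.06,-.25))
E
```

```text
t 6.1 jig [-117.5  -53.1] z 0.1729 roll -1.819 F [-0.5  0.   0.4] Fjig [-0.2 -0.5] op 0.68
plate [[ -63.8  -37.3]
 [-180.9  -36.2]
 [ -63.4   22.1]
 [-183.5   22.8]]
fence top edge [[ -61.1   21.8]
 [-178.3   21.9]
 [  74.8   22.4]]
bridge entry edge,stop [[-22.6 -56.7]
 [ 17.5 -56.2]] [[-3.  -9.7]] [[ 56.9 -37.8]]
(array([0.1129, 0.0876, 0.053 ]), np.float64(1.5694330722965284))
```

```bash
python3 - <<'E'
from h import *
s=rep();print(s['eef_rot'])
p,d=r.snapshot('wrist');cv2.imwrite('pics/w4.png',cv2.resize(p[130:320,30:410,::-1],None,fx=2,fy=2,interpolation=cv2.INTER_CUBIC))
E
```

```text
t 6.1 jig [-117.5  -53.1] z 0.1729 roll -1.819 F [-0.5  0.   0.4] Fjig [-0.2 -0.5] op 0.68
[-0.08792945  0.70119367  0.08743108  0.70210516]
```

View pics/w4.png

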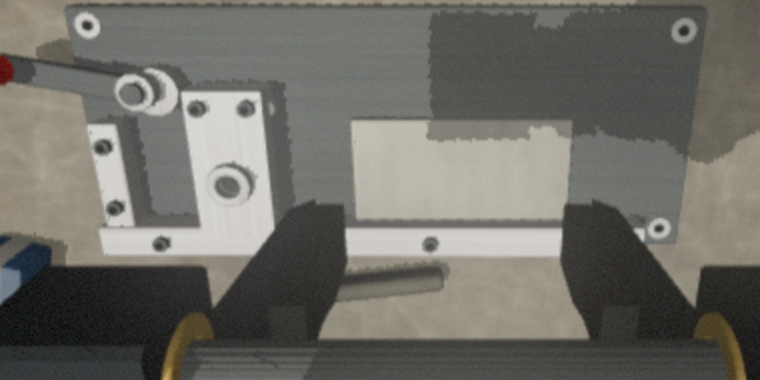

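```bash
python3 - <<'E'
from h import *
s=rep();C=cam('wrist',s)
f=lambda x,y:(30+x/2,130+y/2)
print('bed corners',w2j(ray(C,[f(66,7),f(707,7)],.01)[:,:2]).round(1))
print('plate',w2j(ray(C,[f(351,119),f(573,121),f(355,218),f(570,220)],.016)[:,:2]).round(1))
print('fence top edge',w2j(ray(C,[f(350,228),f(563,228),f(103,227)],.026)[:,:2]).round(1))
print('bridge',w2j(ray(C,[f(263,91),f(181,92)],.0305)[:,:2]).round(1),'bush',w2j(ray(C,[f(229,184)],.0375)[:,:2]).round(1),'stop',w2j(ray(C,[f(117,124)],.024)[:,:2]).round(1))
E
```

```text
t 6.15 jig [-117.6  -53.8] z 0.172 roll -1.82 F [0.1 0.9 0.4] Fjig [-0.8  0.3] op 0.68
bed corners [[  80.8  -92.2]
 [-248.5  -92.3]]
plate [[ -63.3  -33.6]
 [-182.3  -32.4]
 [ -62.4   25.7]
 [-184.4   27. ]]
fence top edge [[ -61.1   26.5]
 [-178.6   26.5]
 [  74.9   25.8]]
bridge [[-22.6 -53.3]
 [ 18.6 -52.8]] bush [[-2.3 -5.4]] stop [[ 57.6 -33.5]]
```

arm_command(
  plan=[
    [0.02, 0, 0, 0, 0.175],
    [0.02, 0, 0, 0, 0.175],
    [0.02, 0, 0, 0, 0.175],
    [0.02, 0, 0, 0, 0.175],
    [0.02, 0, 0, 0, 0.175],
    [0.02, 0, 0, 0, 0.175],
    [0.02, 0, 0, 0, 0.175],
    [0.02, 0, 0, 0, 0.175],
    [0.02, 0, 0, 0, 0.17],
    [0.02, 0, 0, 0, 0],
    [0.02, 0, 0, 0, 0],
  ],
)

```text
clock: 7.52
tool_pos: [0.5245, -0.0152, 0.1719]
eef_rot: [0.432, 0.559, -0.433, 0.559]
contact_force: [0.6, -0.1, -0.2]
opening: 0.226
```

```bash
python3 - <<'E'
from h import *
s=rep();print(need(s,(-208,-6),.0125,-.25))
E
```

```text
t 7.53 jig [-118.1  -53.8] z 0.1719 roll -0.253 F [ 0.6 -0.1 -0.2] Fjig [0.2 0.5] op 0.23
(array([ 0.1593,  0.0484, -0.0897]), np.float64(0.0030931547166358486))
```

arm_command(
  plan=[
    [0.02, 0, 0.024, -0.045, 0],
    [0.02, 0, 0.024, -0.045, 0],
    [0.02, 0.03, 0, 0, 0],
    [0.02, 0.05, 0, 0, 0],
    [0.02, 0.05, 0, 0, 0],
    [0.02, 0, 0, 0, 0],
  ],
)

```text
clock: 8.28
tool_pos: [0.5462, 0.0833, 0.0395]
eef_rot: [0.431, 0.561, -0.435, 0.557]
contact_force: [0.1, -0.1, 0.7]
opening: 0.227
```

```bash
python3 - <<'E'
from h import *
s=rep();C=cam('wrist',s)
p,d=r.snapshot('wrist');cv2.imwrite('pics/w5.png',p[:,:,::-1])
print(need(s,(-208,-6),.0125,-.25), proj(C,np.r_[j2w((-180,-32)),.016]),proj(C,np.r_[j2w((-180,28)),.016]))
E
```

```text
t 8.28 jig [-208.2   -8.5] z 0.0395 roll -0.252 F [ 0.1 -0.1  0.7] Fjig [0.1 0.1] op 0.23
(array([0.027 , 0.0027, 0.0002]), np.float64(0.0021682479440976454)) [[218.50004201 267.41975608]] [[309.8409425  268.09513637]]
```

View pics/w5.png

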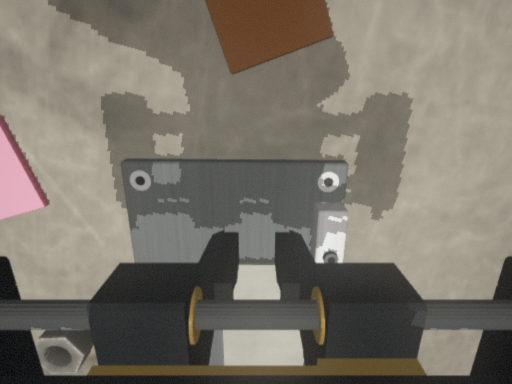

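arm_command(
  plan=[
    [0.02, 0.015, 0.001, 0, 0],
    [0.02, 0.012, 0.001, 0, 0],
    [0.02, 0, 0, 0, 0],
    [0.02, 0, 0, 0.006, 0],
    [0.02, 0, 0, 0.006, 0],
    [0.02, 0, 0, 0.006, 0],
    [0.02, 0, 0, 0.006, 0],
    [0.02, 0, 0, 0.006, 0],
    [0.02, 0, 0, 0.006, 0],
    [0.02, 0, 0, 0.006, 0],
    [0.02, 0, 0, 0, 0],
  ],
)

```text
clock: 9.7
tool_pos: [0.5623, 0.0443, 0.0165]
eef_rot: [0.435, 0.558, -0.433, 0.559]
contact_force: [-1.3, 2.0, 5.8]
opening: 0.227
```

```bash
python3 - <<'E'
from h import *
s=rep()
p,d=r.snapshot('side');cv2.imwrite('pics/s6.png',cv2.resize(p[150:290,195:355,::-1],None,fx=4,fy=4,interpolation=cv2.INTER_CUBIC))
p,d=r.snapshot('scene');cv2.imwrite('pics/sc6.png',cv2.resize(p[150:260,210:370,::-1],None,fx=4,fy=4,interpolation=cv2.INTER_CUBIC))
E
```

```text
t 9.7 jig [-166.5   -2.5] z 0.0165 roll -0.25 F [-1.3  2.   5.8] Fjig [-2.2 -0.7] op 0.23
```

View pics/s6.png

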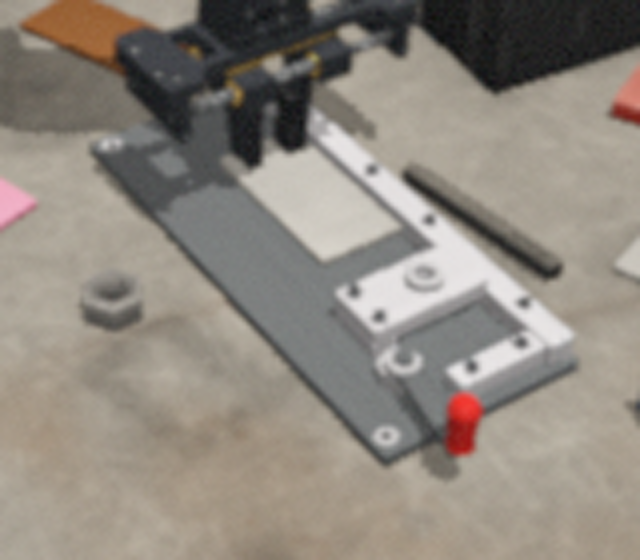

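View pics/sc6.png

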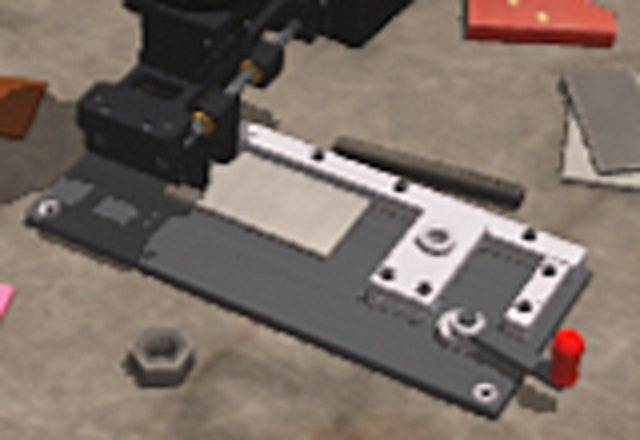

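The fingers rode onto the plate: TCP z is 16.5 mm with 5.8 N upward. The descent was read before it had settled and ended about 2.5 mm too high. The plate itself hasn't moved, with its leading corner still at scene (302,200). I'll lift, go back and descend properly.

arm_command(
  plan=[
    [0.02, -0.02, 0, 0, 0],
    [0.02, 0, 0, -0.022, 0],
    [0.02, 0, 0, -0.022, 0],
    [0.02, 0, 0, 0, 0],
    [0.02, 0, 0, 0, 0],
    [0.02, 0, 0, 0, 0],
    [0.02, 0, 0, 0, 0],
  ],
)

```text
clock: 10.68
tool_pos: [0.5508, 0.0853, 0.0357]
eef_rot: [0.434, 0.558, -0.434, 0.558]
contact_force: [0.9, 0.2, 0.1]
opening: 0.226
```

```bash
python3 - <<'E'
from h import *
s=rep();print(need(s,(-208,-5),.0125,-.25))
E
```

```text
t 10.68 jig [-209.    -3.6] z 0.0357 roll -0.249 F [0.9 0.2 0.1] Fjig [-0.   0.9] op 0.23
(array([ 0.0232, -0.0014,  0.0009]), np.float64(-0.0013038686729756888))
```

arm_command(
  plan=[
    [0.02, 0.012, -0.001, 0, 0],
    [0.02, 0.0115, 0, 0, 0],
    [0.02, 0, 0, 0, 0],
    [0.02, 0, 0, 0, 0],
    [0.02, 0, 0, 0, 0],
  ],
)

```text
clock: 11.3
tool_pos: [0.5496, 0.0861, 0.012]
eef_rot: [0.434, 0.559, -0.434, 0.558]
contact_force: [-0.9, 0.1, -0.7]
opening: 0.23
```

z is 12.0 mm with no contact. Now a short push.

arm_command(
  plan=[
    [0.02, 0, 0, 0.006, 0],
    [0.02, 0, 0, 0.006, 0],
    [0.02, 0, 0, 0.005, 0],
    [0.02, 0, 0, 0.005, 0],
    [0.02, 0, 0, 0.005, 0],
    [0.02, 0, 0, 0.005, 0],
    [0.02, 0, 0, 0.005, 0],
    [0.02, 0, 0, 0.005, 0],
    [0.02, 0, 0, 0, 0],
  ],
)

```text
clock: 12.42
tool_pos: [0.5603, 0.0441, 0.0122]
eef_rot: [0.434, 0.558, -0.434, 0.559]
contact_force: [-0.3, 0.5, 0.4]
opening: 0.227
```

```bash
python3 - <<'E'
from h import *
s=rep()
p,d=r.snapshot('side');cv2.imwrite('pics/s7.png',cv2.resize(p[150:290,195:355,::-1],None,fx=4,fy=4,interpolation=cv2.INTER_CUBIC))
E
```

```text
t 12.43 jig [-166.8   -4.5] z 0.0122 roll -0.249 F [-0.3  0.5  0.4] Fjig [-0.6 -0.2] op 0.23
```

View pics/s7.png

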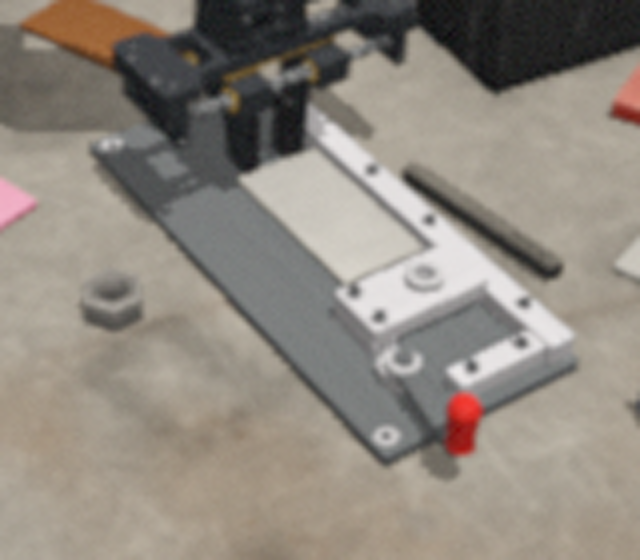

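arm_command(
  plan=[
    [0.02, 0, 0.0003, 0.005, 0],
    [0.02, 0, 0.0003, 0.005, 0],
    [0.02, 0, 0.0003, 0.005, 0],
    [0.02, 0, 0.0003, 0.005, 0],
    [0.02, 0, 0.0003, 0.005, 0],
    [0.02, 0, 0.0003, 0.005, 0],
    [0.02, 0, 0.0003, 0.005, 0],
    [0.02, 0, 0.0003, 0.005, 0],
    [0.02, 0, 0, 0, 0],
  ],
)

```text
clock: 13.6
tool_pos: [0.5713, 0.0064, 0.0119]
eef_rot: [0.433, 0.559, -0.435, 0.558]
contact_force: [-2.2, 2.4, -0.3]
opening: 0.229
```

```bash
python3 - <<'E'
from h import *
s=rep()
p,d=r.snapshot('side');cv2.imwrite('pics/s8.png',cv2.resize(p[150:290,195:355,::-1],None,fx=4,fy=4,interpolation=cv2.INTER_CUBIC))
E
```

```text
t 13.6 jig [-127.5   -3.1] z 0.0119 roll -0.249 F [-2.2  2.4 -0.3] Fjig [-2.9 -1.5] op 0.23
```

View pics/s8.png

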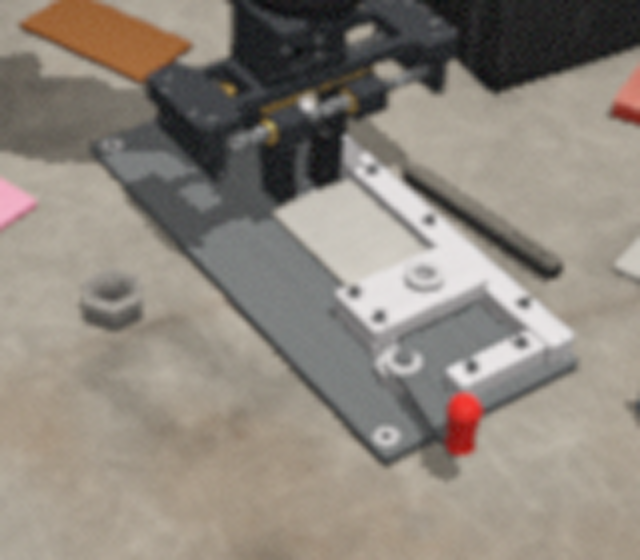

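The plate is going under the bridge flush with the fence, at about 3 N. I'll continue.

arm_command(
  plan=[
    [0.02, 0, 0.0002, 0.005, 0],
    [0.02, 0, 0.0002, 0.005, 0],
    [0.02, 0, 0.0002, 0.005, 0],
    [0.02, 0, 0.0002, 0.005, 0],
    [0.02, 0, 0.0002, 0.005, 0],
    [0.02, 0, 0.0002, 0.005, 0],
    [0.02, 0, 0.0002, 0.005, 0],
    [0.02, 0, 0.0002, 0.005, 0],
    [0.02, 0, 0, 0, 0],
  ],
)

```text
clock: 14.78
tool_pos: [0.5847, -0.0323, 0.0124]
eef_rot: [0.434, 0.558, -0.434, 0.559]
contact_force: [-0.9, 1.0, -0.2]
opening: 0.228
```

```bash
python3 - <<'E'
from h import *
s=rep()
p,d=r.snapshot('side');cv2.imwrite('pics/s9.png',cv2.resize(p[150:290,195:355,::-1],None,fx=4,fy=4,interpolation=cv2.INTER_CUBIC))
E
```

```text
t 14.78 jig [-86.6   0.4] z 0.0124 roll -0.249 F [-0.9  1.  -0.2] Fjig [-1.2 -0.6] op 0.23
```

View pics/s9.png

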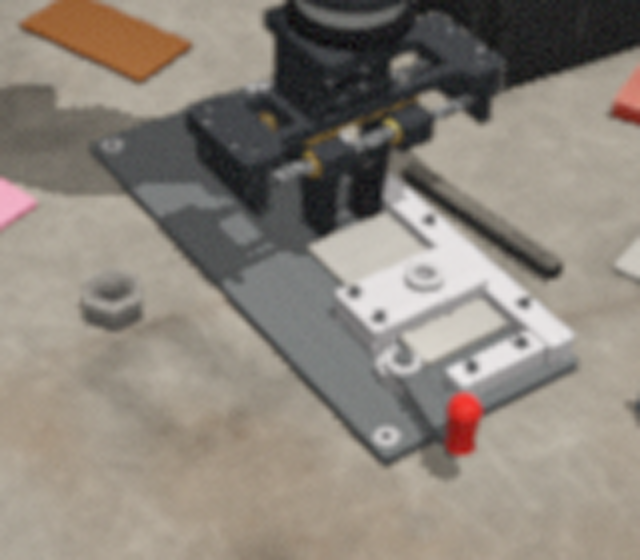

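arm_command(
  plan=[
    [0.02, 0, -0.0005, 0.003, 0],
    [0.02, 0, -0.0005, 0.003, 0],
    [0.02, 0, 0, 0.003, 0],
    [0.02, 0, 0, 0.002, 0],
    [0.02, 0, 0, 0, 0],
  ],
)

```text
clock: 15.45
tool_pos: [0.586, -0.0421, 0.0124]
eef_rot: [0.434, 0.558, -0.433, 0.559]
contact_force: [0.1, 2.7, 1.4]
opening: 0.228
```

arm_command(
  plan=[
    [0.02, 0, 0, 0.002, 0],
    [0.02, 0, 0, 0.002, 0],
    [0.02, 0, 0, 0, 0],
  ],
)

```text
clock: 15.82
tool_pos: [0.5865, -0.0461, 0.0123]
eef_rot: [0.434, 0.558, -0.434, 0.558]
contact_force: [-0.7, 3.2, 2.5]
opening: 0.229
```

arm_command(
  plan=[
    [0.02, 0, 0, 0.002, 0],
    [0.02, 0, 0, 0.001, 0],
    [0.02, 0, 0, 0, 0],
  ],
)

```text
clock: 16.2
tool_pos: [0.5872, -0.0491, 0.0122]
eef_rot: [0.434, 0.558, -0.434, 0.558]
contact_force: [-0.3, 3.4, 2.6]
opening: 0.225
```

arm_command(
  plan=[
    [0.02, 0, 0, 0.0015, 0],
    [0.02, 0, 0, 0, 0],
    [0.02, 0, 0, 0, 0],
  ],
)

```text
clock: 16.58
tool_pos: [0.5872, -0.0492, 0.0122]
eef_rot: [0.434, 0.559, -0.433, 0.558]
contact_force: [-1.1, 5.0, 3.3]
opening: 0.23
```

```bash
python3 - <<'E'
from h import *
s=rep()
p,d=r.snapshot('side');cv2.imwrite('pics/s10.png',cv2.resize(p[180:270,245:355,::-1],None,fx=7,fy=6.5,interpolation=cv2.INTER_CUBIC))
E
```

```text
t 16.57 jig [-69.7  -1.4] z 0.0122 roll -0.251 F [-1.1  5.   3.3] Fjig [-5.1  0.1] op 0.23
```

View pics/s10.png

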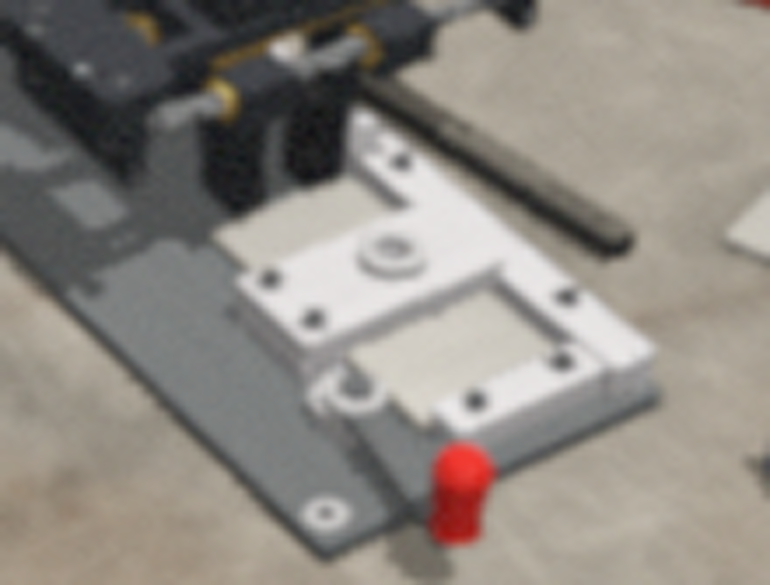

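arm_command(
  plan=[
    [0.02, 0, 0, 0.002, 0],
    [0.02, 0, 0, 0.002, 0],
    [0.02, 0, 0, 0, 0],
  ],
)

```text
clock: 17.0
tool_pos: [0.5873, -0.0494, 0.0122]
eef_rot: [0.434, 0.561, -0.432, 0.557]
contact_force: [-4.4, 11.0, 4.7]
opening: 0.225
```

arm_command(
  plan=[
    [0.02, 0, 0, -0.005, 0],
    [0.02, 0, 0, -0.01, 0],
    [0.02, 0, 0, -0.012, 0],
    [0.02, -0.05, 0, 0, 0],
    [0.02, -0.06, 0, 0, 0],
    [0.02, -0.06, 0, 0.03, 0],
    [0.02, 0, 0, 0, 0],
    [0.02, 0, 0, 0, 0],
    [0.02, 0, 0, 0, 0],
  ],
)

```text
clock: 18.12
tool_pos: [0.5874, -0.0541, 0.1764]
eef_rot: [0.433, 0.56, -0.434, 0.558]
contact_force: [-0.3, 0.2, 0.2]
opening: 0.228
```

```bash
python3 - <<'E'
from h import *
s=rep()
p,d=r.snapshot('wrist');cv2.imwrite('pics/w11.png',p[:,:,::-1])
p,d=r.snapshot('scene');cv2.imwrite('pics/sc11.png',cv2.resize(p[170:260,260:370,::-1],None,fx=7,fy=6.5,interpolation=cv2.INTER_CUBIC))
E
```

```text
t 18.12 jig [-64.8  -2.4] z 0.1764 roll -0.251 F [-0.3  0.2  0.2] Fjig [-0.2 -0.2] op 0.23
```

View pics/w11.png

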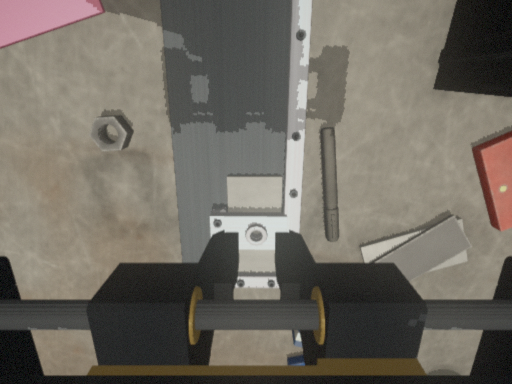

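View pics/sc11.png

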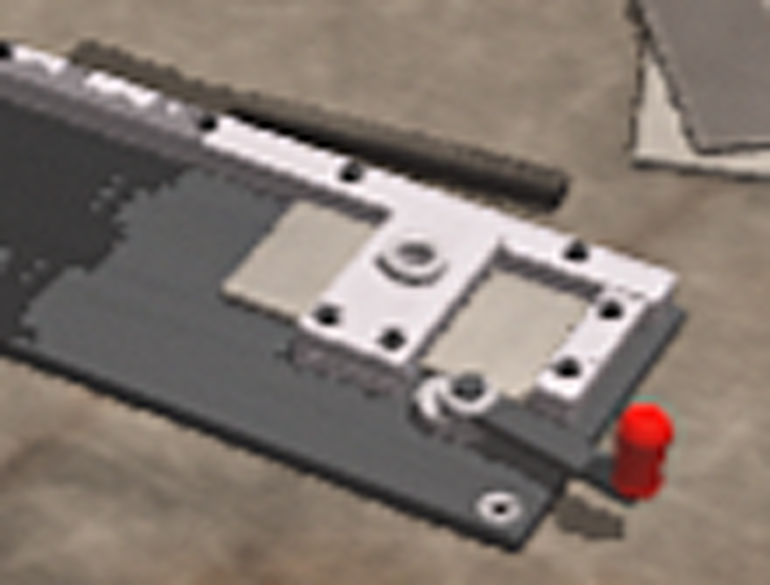

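```bash
python3 - <<'E'
from h import *
s=rep();C=cam('wrist',s)
p,d=r.snapshot('wrist');cv2.imwrite('pics/w12.png',cv2.resize(p[160:300,190:320,::-1],None,fx=5,fy=4.2,interpolation=cv2.INTER_CUBIC))
E
```

```text
t 18.23 jig [-64.6  -2. ] z 0.1766 roll -0.251 F [-0.6 -0.2 -0.4] Fjig [ 0.  -0.6] op 0.23
```

View pics/w12.png

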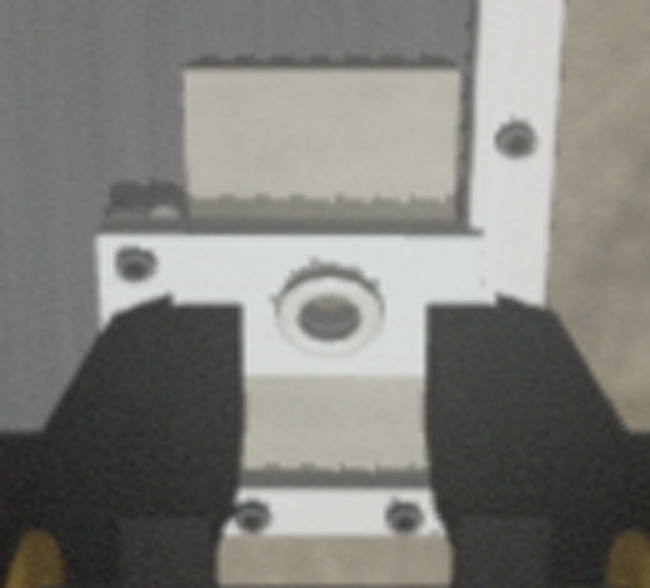

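```bash
python3 - <<'E'
from h import *
s=rep();C=cam('wrist',s)
f=lambda x,y:(190+x/5,160+y/4.2)
g=lambda l,z:w2j(ray(C,l,z)[:,:2]).round(1)
print('plate trailing',g([f(184,68),f(460,66)],.016),'far side near bridge',g([f(458,215)],.016),'near',g([f(189,215)],.016))
print('fence top edge',g([f(479,30),f(472,215)],.026))
print('bridge entry',g([f(97,235),f(480,232)],.0305),'bush',g([f(330,312)],.0375),'stop top edge',g([f(300,486)],.024))
E
```

```text
t 18.27 jig [-64.4  -1.8] z 0.1768 roll -0.251 F [0.1 0.5 0.1] Fjig [-0.5  0.2] op 0.23
plate trailing [[-59.5 -32.4]
 [-60.2  26.8]] far side near bridge [[-19.2  27.6]] near [[-19.  -32.4]]
fence top edge [[-72.2  29.5]
 [-23.3  29.7]]
bridge entry [[-19.5 -50.7]
 [-20.6  31.1]] bush [[-1.5 -0.9]] stop top edge [[59.4 -7.8]]
```

End is home (trailing edge at jig x −60), but the far side reads about 2 mm off the fence (27 against 29.6). I'll nudge the exposed near side toward the fence.

```bash
python3 - <<'E'
from h import *
s=rep();print(need(s,(-44,-62),.0125,-.25))
E
```

```text
t 18.27 jig [-64.4  -1.8] z 0.1768 roll -0.251 F [0.1 0.5 0.1] Fjig [-0.5  0.2] op 0.23
(array([ 0.1645, -0.0598,  0.0204]), np.float64(0.0011399165489452967))
```

arm_command(
  plan=[
    [0.0, 0, -0.03, 0.01, 0],
    [0.0, 0, -0.03, 0.0104, 0],
    [0.0, 0.06, 0, 0, 0],
    [0.0, 0.06, 0, 0, 0],
    [0.0, 0, 0, 0, 0],
    [0.0, 0, 0, 0, 0],
    [0.0, 0, 0, 0, 0],
  ],
)

```text
clock: 19.15
tool_pos: [0.5377, -0.0897, 0.0608]
eef_rot: [0.435, 0.557, -0.433, 0.56]
contact_force: [0.2, 0.7, -0.1]
opening: 0.006
```

```bash
python3 - <<'E'
from h import *
s=rep();print(need(s,(-44,-62),.0125,-.25))
E
```

```text
t 19.15 jig [-42.6 -59.4] z 0.0608 roll -0.25 F [ 0.2  0.7 -0.1] Fjig [-0.6  0.4] op 0.01
(array([ 0.0482, -0.0028, -0.0015]), np.float64(-0.00013608434805467695))
```

arm_command(
  plan=[
    [0.0, 0.02, -0.003, -0.0015, 0],
    [0.0, 0.02, 0, 0, 0],
    [0.0, 0.008, 0, 0, 0],
    [0.0, 0, 0, 0, 0],
    [0.0, 0, 0, 0, 0],
  ],
)

```text
clock: 19.77
tool_pos: [0.5332, -0.0891, 0.0112]
eef_rot: [0.434, 0.558, -0.433, 0.559]
contact_force: [-0.1, -0.7, -0.3]
opening: 0.006
```

arm_command(
  plan=[
    [0.0, 0, 0.003, 0, 0],
    [0.0, 0, 0.003, 0, 0],
    [0.0, 0, 0.002, 0, 0],
    [0.0, 0, 0.002, 0, 0],
    [0.0, 0, 0, 0, 0],
  ],
)

```text
clock: 20.4
tool_pos: [0.5388, -0.0874, 0.0105]
eef_rot: [0.432, 0.56, -0.436, 0.557]
contact_force: [-7.2, -0.4, 9.6]
opening: 0.003
```

```bash
python3 - <<'E'
from h import *
s=rep()
p,d=r.snapshot('side');cv2.imwrite('pics/s13.png',cv2.resize(p[180:270,245:355,::-1],None,fx=7,fy=6.5,interpolation=cv2.INTER_CUBIC))
E
```

```text
t 20.4 jig [-44.5 -57.7] z 0.0105 roll -0.249 F [-7.2 -0.4  9.6] Fjig [-1.3 -7.1] op 0.0
```

View pics/s13.png

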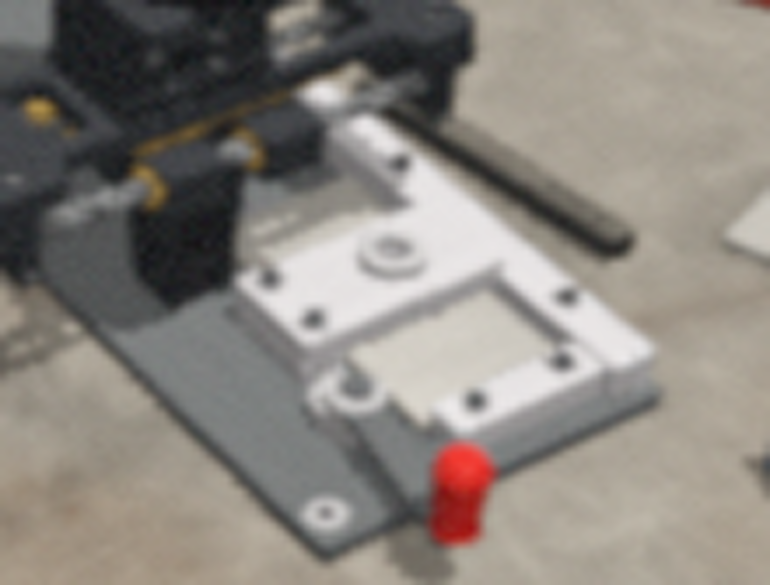

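arm_command(
  plan=[
    [0.0, -0.002, 0, 0, 0],
    [0.0, 0, 0, 0, 0],
    [0.0, 0, 0, 0, 0],
  ],
)

```text
clock: 20.82
tool_pos: [0.5427, -0.0863, 0.0121]
eef_rot: [0.434, 0.558, -0.433, 0.559]
contact_force: [-0.8, 0.6, 0.4]
opening: 0.007
```

```bash
python3 - <<'E'
from h import *
s=rep()
E
```

```text
t 20.82 jig [-44.7 -53.7] z 0.0121 roll -0.25 F [-0.8  0.6  0.4] Fjig [-0.7 -0.6] op 0.01
```

It was scraping the bed; raised to z 12.1 mm it is free. I'll continue toward the fence.

arm_command(
  plan=[
    [0.0, 0, 0.002, 0, 0],
    [0.0, 0, 0.002, 0, 0],
    [0.0, 0, 0.001, 0, 0],
    [0.0, 0, 0, 0, 0],
  ],
)

```text
clock: 21.32
tool_pos: [0.5471, -0.0852, 0.0121]
eef_rot: [0.434, 0.558, -0.434, 0.558]
contact_force: [0.2, -0.7, 0.3]
opening: 0.005
```

arm_command(
  plan=[
    [0.0, 0, 0.001, 0, 0],
    [0.0, 0, 0.001, 0, 0],
    [0.0, 0, 0, 0, 0],
  ],
)

```text
clock: 21.7
tool_pos: [0.5481, -0.0849, 0.012]
eef_rot: [0.433, 0.559, -0.434, 0.558]
contact_force: [-2.7, -1.5, 1.9]
opening: 0.006
```

arm_command(
  plan=[
    [0.0, 0, 0.001, 0, 0],
    [0.0, 0, 0.001, 0, 0],
    [0.0, 0, 0, 0, 0],
  ],
)

```text
clock: 22.08
tool_pos: [0.5496, -0.0839, 0.0119]
eef_rot: [0.433, 0.559, -0.434, 0.558]
contact_force: [-5.6, 1.3, 2.5]
opening: 0.002
```

arm_command(
  plan=[
    [0.0, 0, 0.001, 0, 0],
    [0.0, 0, 0.001, 0, 0],
    [0.0, 0, 0, 0, 0],
  ],
)

```text
clock: 22.45
tool_pos: [0.5496, -0.0838, 0.0119]
eef_rot: [0.432, 0.56, -0.435, 0.557]
contact_force: [-6.7, 1.1, 5.1]
opening: 0.005
```

arm_command(
  plan=[
    [0.0, 0, 0.001, 0, 0],
    [0.0, 0, 0.001, 0, 0],
    [0.0, 0, 0, 0, 0],
  ],
)

```text
clock: 22.82
tool_pos: [0.5498, -0.0838, 0.0118]
eef_rot: [0.431, 0.561, -0.436, 0.556]
contact_force: [-10.8, 0.7, 7.1]
opening: 0.008
```

```bash
python3 - <<'E'
from h import *
s=rep()
E
```

```text
t 22.82 jig [-45.3 -46.2] z 0.0118 roll -0.25 F [-10.8   0.7   7.1] Fjig [ -3.4 -10.3] op 0.01
```

arm_command(
  plan=[
    [0.0, 0, -0.005, 0, 0],
    [0.0, 0, -0.008, 0, 0],
    [0.0, -0.05, 0, 0, 0],
    [0.0, -0.055, 0, 0, 0],
    [0.0, -0.055, 0, 0, 0],
    [0.0, 0, 0.02, -0.06, 0],
    [0.0, 0, 0.02, 0, 0],
    [0.0, 0, 0, 0, 0],
    [0.0, 0, 0, 0, 0],
    [0.0, 0, 0, 0, 0],
  ],
)

```text
clock: 24.08
tool_pos: [0.5653, -0.0206, 0.1718]
eef_rot: [0.434, 0.558, -0.435, 0.558]
contact_force: [-1.1, 0.6, 0.5]
opening: 0.001
```

```bash
python3 - <<'E'
from h import *
s=rep();np.save('st.npy',np.r_[s['tool_pos'],s['eef_rot']])
p,d=r.snapshot('wrist');cv2.imwrite('pics/w14.png',cv2.resize(p[190:350,180:330,::-1],None,fx=5,fy=3.7,interpolation=cv2.INTER_CUBIC))
print(need(s,(117,-34),.04,-1.64))
E
```

```text
t 24.07 jig [-102.8  -15.6] z 0.1718 roll -0.248 F [-1.1  0.6  0.5] Fjig [-0.9 -0.9] op 0.0
(array([ 0.132 , -0.0182,  0.2198]), np.float64(-1.3917631295242379))
```

View pics/w14.png

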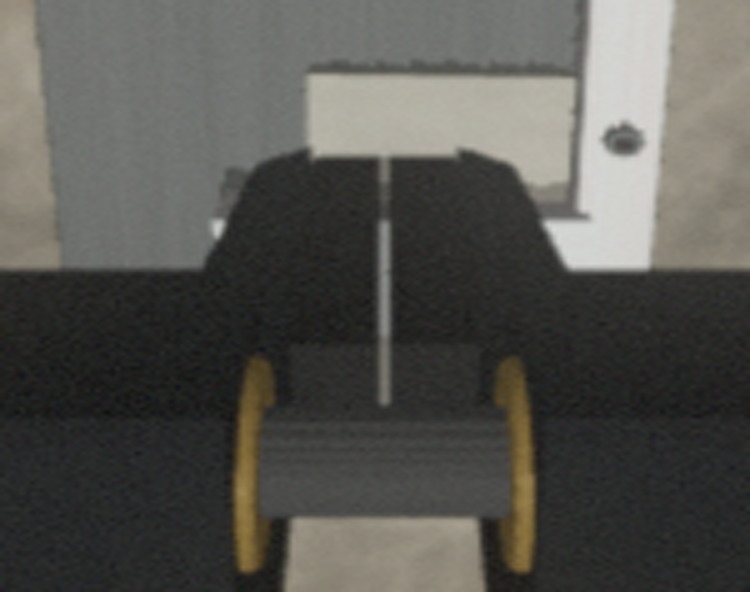

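```bash
python3 - <<'E'
from h import *
v=np.load('st.npy');C=cam('wrist',dict(tool_pos=v[:3],eef_rot=v[3:]))
f=lambda x,y:(180+x/5,190+y/3.7)
g=lambda l,z:w2j(ray(C,l,z)[:,:2]).round(1)
print('trail',g([f(308,74),f(575,75)],.016),'far',g([f(570,200)],.016),'fence',g([f(588,60),f(580,210)],.026),'bridge edge',g([f(585,218)],.0305))
E
```

```text
trail [[-60.7 -30.4]
 [-60.4  28.1]] far [[-18.8  28.6]] fence [[-69.1  29.2]
 [-21.   29.5]] bridge edge [[-20.8  30.1]]
```

arm_command(
  plan=[
    [0.0, 0, -0.005, 0.05, 0],
    [0.0, 0, -0.005, 0.055, 0],
    [0.0, 0, -0.004, 0.055, 0],
    [0.0, 0, -0.004, 0.06, 0],
    [0.0, 0, 0, 0, -0.175],
    [0.0, 0, 0, 0, -0.175],
    [0.0, 0, 0, 0, -0.175],
    [0.0, 0, 0, 0, -0.175],
    [0.0, 0, 0, 0, -0.175],
    [0.0, 0, 0, 0, -0.175],
    [0.0, 0, 0, 0, -0.175],
    [0.0, 0, 0, 0, -0.165],
  ],
)

```text
clock: 25.62
tool_pos: [0.6023, -0.2375, 0.1718]
eef_rot: [-0.026, 0.707, 0.026, 0.706]
contact_force: [0.2, -0.8, -0.5]
opening: 0.01
```

arm_command(
  plan=[
    [0.0, 0, 0, 0, 0],
    [0.0, 0, 0, 0, 0],
  ],
)

```text
clock: 25.88
tool_pos: [0.6027, -0.2372, 0.172]
eef_rot: [-0.023, 0.707, 0.023, 0.707]
contact_force: [1.1, 0.0, -1.2]
opening: 0.006
```

```bash
python3 - <<'E'
from h import *
s=rep();C=cam('wrist',s)
p,d=r.snapshot('wrist');cv2.imwrite('pics/w15.png',p[:,:,::-1])
print(need(s,(117,-34),.04,-1.64))
m=cv2.inRange(cv2.cvtColor(p,cv2.COLOR_RGB2HSV),(0,170,90),(6,255,255));n,l,st,c=cv2.connectedComponentsWithStats(m)
for i in range(1,n):
    if st[i,4]>30:print(st[i],c[i],w2j(ray(C,[c[i]],.045)[:,:2]).round(1))
E
```

```text
t 25.88 jig [116.3 -32.6] z 0.172 roll -1.637 F [ 1.1  0.  -1.2] Fjig [0.3 1.1] op 0.01
(array([ 0.132 , -0.0009, -0.0012]), np.float64(-0.003108059268115637))
[246 143  17  15 120] [254.31666667 149.65      ] [[112.5 -60.9]]
[384 357  20  12  44] [393.18181818 362.47727273] [[ -4.3 223.7]]
```

View pics/w15.png

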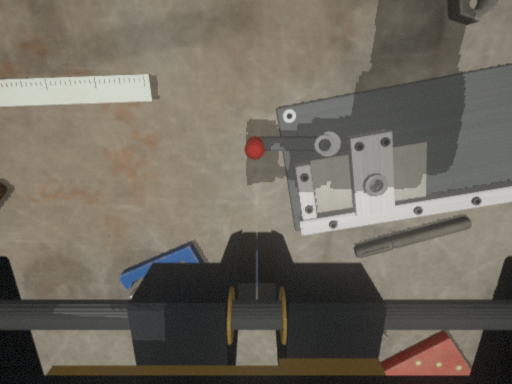

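arm_command(
  plan=[
    [0.0, 0.045, 0, 0, 0],
    [0.0, 0.045, 0, 0, 0],
    [0.0, 0.03, 0, 0, 0],
    [0.0, 0.012, 0, 0, 0],
    [0.0, 0, 0, 0, 0],
    [0.0, 0, 0, 0, 0],
  ],
)

```text
clock: 26.68
tool_pos: [0.6041, -0.2369, 0.0417]
eef_rot: [-0.025, 0.706, 0.024, 0.708]
contact_force: [-0.1, -0.1, 0.6]
opening: 0.007
```

```bash
python3 - <<'E'
from h import *
s=rep()
p,d=r.snapshot('side');cv2.imwrite('pics/s16.png',cv2.resize(p[150:290,225:395,::-1],None,fx=4,fy=4,interpolation=cv2.INTER_CUBIC))
# pusher poses along arc, d = centre distance
pv=np.array([45,-48.6]);d=19
prev=w2j(s['tool_pos'][:2]);pa=rot_abs(s)
for a in [.18,.3,.42,.54,.66,.78,.9,1.0,1.1,1.2,1.3]:
    k=pv+68*np.array([np.cos(a),-np.sin(a)]);c=k+d*np.array([np.sin(a),np.cos(a)])
    ro=-1.82+a; dl=c-prev
    # tool axes in jig at previous roll pa: z dir angle = 90deg-(pa+1.82)
    aa=pa+1.82; z=np.array([np.sin(aa),np.cos(aa)]); y=np.array([-np.cos(aa),np.sin(aa)])
    print(a,c.round(1),'dy %.4f dz %.4f roll %.3f'%(dl@y/1000,dl@z/1000,ro-pa)); prev=c;pa=ro
Rt=R.from_quat(s['eef_rot']).as_matrix();print('check tool y,z in jig',(Rt[:2,1]@QJ).round(2),(Rt[:2,2]@QJ).round(2))
E
```

```text
t 26.68 jig [116.4 -31.2] z 0.0417 roll -1.64 F [-0.1 -0.1  0.6] Fjig [ 0.1 -0.1] op 0.01
0.18 [115.3 -42.1] dy -0.0009 dz -0.0109 roll -0.000
0.3 [115.6 -50.5] dy -0.0018 dz -0.0083 roll 0.120
0.42 [114.8 -59. ] dy -0.0018 dz -0.0083 roll 0.120
0.54 [113.1 -67.3] dy -0.0018 dz -0.0083 roll 0.120
0.66 [110.4 -75.3] dy -0.0018 dz -0.0083 roll 0.120
0.78 [106.7 -82.9] dy -0.0018 dz -0.0083 roll 0.120
0.9 [102.2 -90.1] dy -0.0018 dz -0.0083 roll 0.120
1.0 [ 97.7 -95.6] dy -0.0016 dz -0.0069 roll 0.100
1.1 [  92.8 -100.6] dy -0.0016 dz -0.0069 roll 0.100
1.2 [  87.3 -105.1] dy -0.0016 dz -0.0069 roll 0.100
1.3 [  81.5 -109. ] dy -0.0016 dz -0.0069 roll 0.100
check tool y,z in jig [-0.98  0.18] [0.18 0.98]
```

View pics/s16.png

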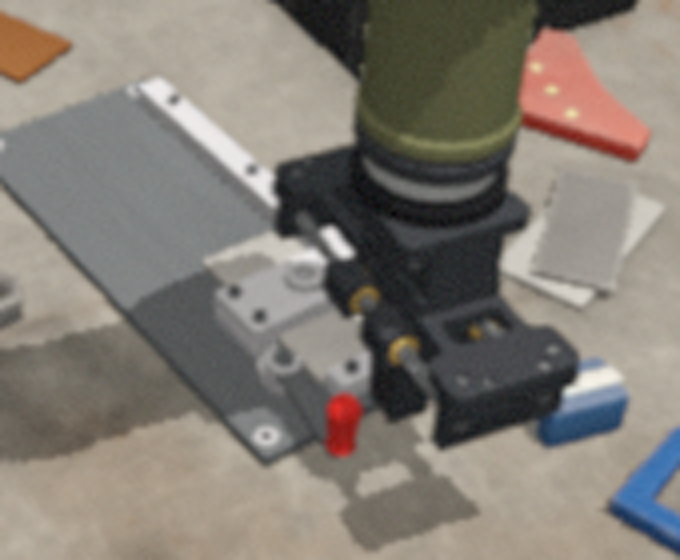

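arm_command(
  plan=[
    [0.0, 0, -0.0005, -0.006, 0],
    [0.0, 0, -0.0005, -0.005, 0],
    [0.0, 0, -0.0007, -0.0042, 0.06],
    [0.0, 0, -0.0007, -0.0042, 0.06],
    [0.0, 0, -0.0007, -0.0042, 0.06],
    [0.0, 0, -0.0007, -0.0042, 0.06],
    [0.0, 0, -0.0007, -0.0042, 0.06],
    [0.0, 0, -0.0007, -0.0042, 0.06],
    [0.0, 0, -0.0007, -0.0042, 0.06],
    [0.0, 0, -0.0007, -0.0042, 0.06],
    [0.0, 0, 0, 0, 0],
  ],
)

```text
clock: 28.1
tool_pos: [0.558, -0.2401, 0.0405]
eef_rot: [0.144, 0.692, -0.145, 0.692]
contact_force: [0.2, -1.1, -0.3]
opening: 0.004
```

```bash
cat > arc.py <<'E'
from h import *
s=rep();prev=w2j(s['tool_pos'][:2]);pa=rot_abs(s)
pv=np.array([45,-48.6]);d=19
import sys
for a in map(float,sys.argv[1:]):
    k=pv+68*np.array([np.cos(a),-np.sin(a)]);c=k+d*np.array([np.sin(a),np.cos(a)])
    ro=-1.82+a; dl=c-prev
    aa=pa+1.82; z=np.array([np.sin(aa),np.cos(aa)]); y=np.array([-np.cos(aa),np.sin(aa)])
    print(a,c.round(1),'dy %.4f dz %.4f roll %.3f'%(dl@y/1000,dl@z/1000,ro-pa)); prev=c;pa=ro
p,dd=r.snapshot('side');cv2.imwrite('pics/side_%.1f.png'%s['clock'],cv2.resize(p[150:290,225:395,::-1],None,fx=4,fy=4,interpolation=cv2.INTER_CUBIC));print('side_%.1f'%s['clock'])
E
python3 arc.py .78 .9 1.0 1.1 1.2 1.3; ls -t pics|head -1
```

```text
t 28.1 jig [108.2 -76.7] z 0.0405 roll -1.16 F [ 0.2 -1.1 -0.3] Fjig [ 1.1 -0.1] op 0.0
0.78 [106.7 -82.9] dy -0.0026 dz -0.0058 roll 0.120
0.9 [102.2 -90.1] dy -0.0018 dz -0.0083 roll 0.120
1.0 [ 97.7 -95.6] dy -0.0016 dz -0.0069 roll 0.100
1.1 [  92.8 -100.6] dy -0.0016 dz -0.0069 roll 0.100
1.2 [  87.3 -105.1] dy -0.0016 dz -0.0069 roll 0.100
1.3 [  81.5 -109. ] dy -0.0016 dz -0.0069 roll 0.100
side_28.1
side_28.1.png
```

View pics/side_28.1.png

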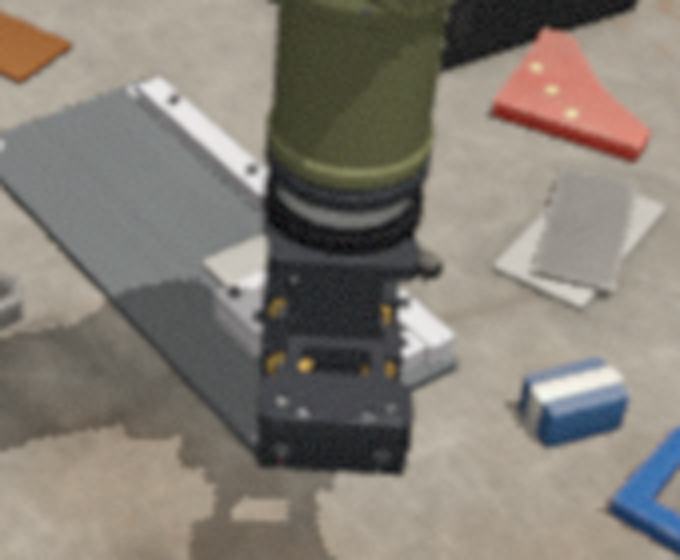

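arm_command(
  plan=[
    [0.0, 0, -0.0013, -0.003, 0.06],
    [0.0, 0, -0.0013, -0.003, 0.06],
    [0.0, 0, -0.0009, -0.0042, 0.06],
    [0.0, 0, -0.0009, -0.0042, 0.06],
    [0.0, 0, -0.0008, -0.0035, 0.05],
    [0.0, 0, -0.0008, -0.0035, 0.05],
    [0.0, 0, 0, 0, 0],
  ],
)

```text
clock: 29.02
tool_pos: [0.537, -0.2334, 0.0402]
eef_rot: [0.259, 0.658, -0.259, 0.658]
contact_force: [0.7, -0.3, 0.0]
opening: 0.004
```

```bash
python3 arc.py 1.1 1.2 1.3
```

```text
t 29.02 jig [ 96.5 -95.4] z 0.0402 roll -0.821 F [ 0.7 -0.3  0. ] Fjig [0.5 0.6] op 0.0
1.1 [  92.8 -100.6] dy -0.0023 dz -0.0059 roll 0.101
1.2 [  87.3 -105.1] dy -0.0016 dz -0.0069 roll 0.100
1.3 [  81.5 -109. ] dy -0.0016 dz -0.0069 roll 0.100
side_29.0
```

arm_command(
  plan=[
    [0.0, 0, -0.0012, -0.003, 0.05],
    [0.0, 0, -0.0012, -0.003, 0.05],
    [0.0, 0, -0.0008, -0.0035, 0.05],
    [0.0, 0, -0.0008, -0.0035, 0.05],
    [0.0, 0, 0, 0, 0],
  ],
)

```text
clock: 29.7
tool_pos: [0.5258, -0.2263, 0.0401]
eef_rot: [0.323, 0.629, -0.323, 0.629]
contact_force: [-0.3, -1.5, -0.3]
opening: 0.009
```

```bash
python3 - <<'E'
from h import *
s=rep();C=cam('wrist',s)
p,d=r.snapshot('wrist');cv2.imwrite('pics/w17.png',p[:,:,::-1])
E
python3 arc.py 1.25 1.3
```

```text
t 29.7 jig [  86.9 -104.5] z 0.0401 roll -0.622 F [-0.3 -1.5 -0.3] Fjig [ 1.4 -0.7] op 0.01
t 29.75 jig [  86.9 -104.5] z 0.0401 roll -0.622 F [-0.1 -1.9  1.8] Fjig [ 1.8 -0.5] op 0.01
1.25 [  84.5 -107.1] dy -0.0015 dz -0.0032 roll 0.052
1.3 [  81.5 -109. ] dy -0.0009 dz -0.0034 roll 0.050
side_29.8
```

View pics/w17.png

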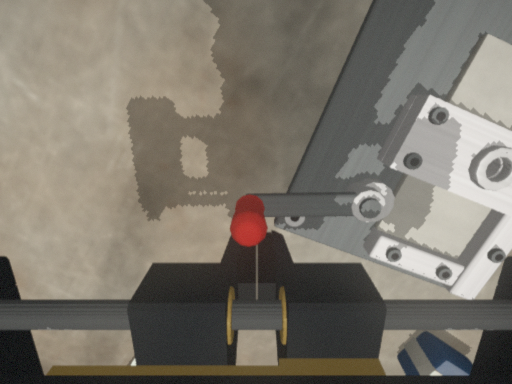

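arm_command(
  plan=[
    [0.0, 0, -0.0012, -0.003, 0.04],
    [0.0, 0, -0.0008, -0.003, 0.04],
    [0.0, 0, -0.0006, -0.003, 0.02],
    [0.0, 0, 0, 0, 0],
  ],
)

```text
clock: 30.3
tool_pos: [0.5215, -0.2233, 0.0406]
eef_rot: [0.355, 0.609, -0.356, 0.614]
contact_force: [7.1, -8.2, -3.1]
opening: 0.004
```

```bash
cat > knob.py <<'E'
from h import *
s=rep();C=cam('wrist',s)
p,d=r.snapshot('wrist');cv2.imwrite('pics/w_%.1f.png'%s['clock'],p[:,:,::-1])
m=cv2.inRange(cv2.cvtColor(p,cv2.COLOR_RGB2HSV),(0,170,90),(8,255,255));n,l,st,c=cv2.connectedComponentsWithStats(m)
for i in range(1,n):
    if st[i,4]>40:
        k=w2j(ray(C,[c[i]],.045)[:,:2])[0];dv=k-[45,-48.6];print(st[i],k.round(1),'r',np.hypot(*dv).round(1),'ang',np.arctan2(-dv[1],dv[0]).round(3))
E
python3 knob.py
```

```text
t 30.3 jig [  82.9 -107.9] z 0.0406 roll -0.517 F [ 7.1 -8.2 -3.1] Fjig [9.7 4.9] op 0.0
[ 231  196   35   52 1152] [  68.7 -114.6] r 70.1 ang 1.226
```

arm_command(
  plan=[
    [0.0, 0, -0.0005, -0.002, 0.02],
    [0.0, 0, -0.0005, -0.002, 0],
    [0.0, 0, 0, 0, 0],
    [0.0, 0, 0, 0, 0],
  ],
)

```text
clock: 30.85
tool_pos: [0.5213, -0.2232, 0.0409]
eef_rot: [0.362, 0.603, -0.362, 0.612]
contact_force: [10.2, -13.7, -8.1]
opening: 0.005
```

```bash
python3 knob.py
```

```text
t 30.85 jig [  82.8 -108.1] z 0.0409 roll -0.495 F [ 10.2 -13.7  -8.1] Fjig [15.8  6.5] op 0.01
[ 231  196   35   52 1122] [  68.8 -114.5] r 70.1 ang 1.225
```

arm_command(
  plan=[
    [0.0, 0, -0.0005, -0.002, 0],
    [0.0, 0, 0, -0.001, 0],
    [0.0, 0, 0, 0, 0],
  ],
)

```text
clock: 31.28
tool_pos: [0.5211, -0.2231, 0.0411]
eef_rot: [0.362, 0.601, -0.363, 0.613]
contact_force: [13.7, -17.2, -11.7]
opening: 0.001
```

arm_command(
  plan=[
    [0.0, 0, 0, 0.005, 0],
    [0.0, 0, 0, 0.008, 0],
    [0.0, 0, 0, 0.012, 0],
    [0.0, -0.05, 0, 0, 0],
    [0.0, -0.06, 0, 0, 0],
    [0.0, -0.05, 0, -0.01, 0],
    [0.0, 0, 0, 0.04, 0],
    [0.0, 0, 0, 0.03, 0],
    [0.0, 0, 0, 0, 0],
    [0.0, 0, 0, 0, 0],
    [0.0, 0, 0, 0, 0],
  ],
)

```text
clock: 32.65
tool_pos: [0.5541, -0.2878, 0.2]
eef_rot: [0.36, 0.609, -0.36, 0.608]
contact_force: [-0.5, -0.5, -0.2]
opening: 0.004
```

```bash
python3 knob.py; python3 - <<'E'
from h import *
p,d=r.snapshot('scene');cv2.imwrite('pics/sc20.png',cv2.resize(p[150:260,230:400,::-1],None,fx=4.5,fy=4.5,interpolation=cv2.INTER_CUBIC))
p,d=r.snapshot('side');cv2.imwrite('pics/s20.png',cv2.resize(p[150:290,205:375,::-1],None,fx=4,fy=4,interpolation=cv2.INTER_CUBIC))
E
ls -t pics|head -3
```

```text
t 32.65 jig [153.4 -92.2] z 0.2 roll -0.502 F [-0.5 -0.5 -0.2] Fjig [ 0.4 -0.7] op 0.0
[246  72  18  19 257] [  66.  -115.3] r 69.9 ang 1.266
s20.png
sc20.png
w_32.6.png
```

View pics/sc20.png

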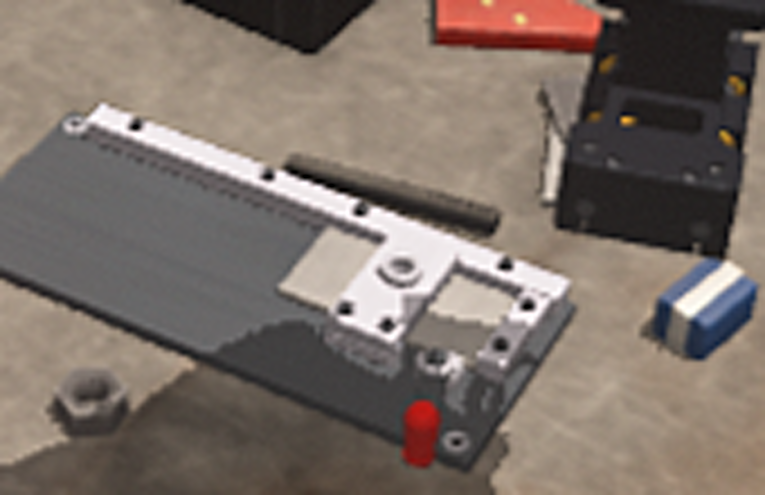

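View pics/s20.png

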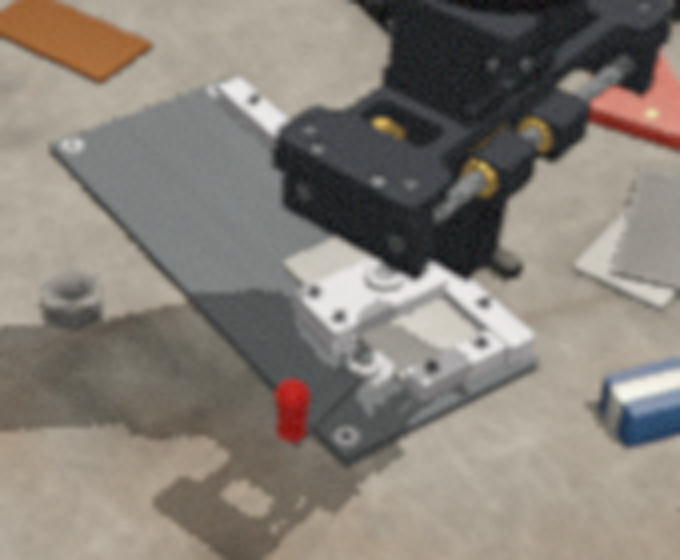

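```bash
ls pics | grep w_32; python3 - <<'E'
import cv2
p=cv2.imread('pics/w_32.6.png');cv2.imwrite('pics/w18.png',cv2.resize(p[20:200,230:480],None,fx=3.1,fy=3.1,interpolation=cv2.INTER_CUBIC))
E
```

```text
w_32.6.png
```

View pics/w18.png

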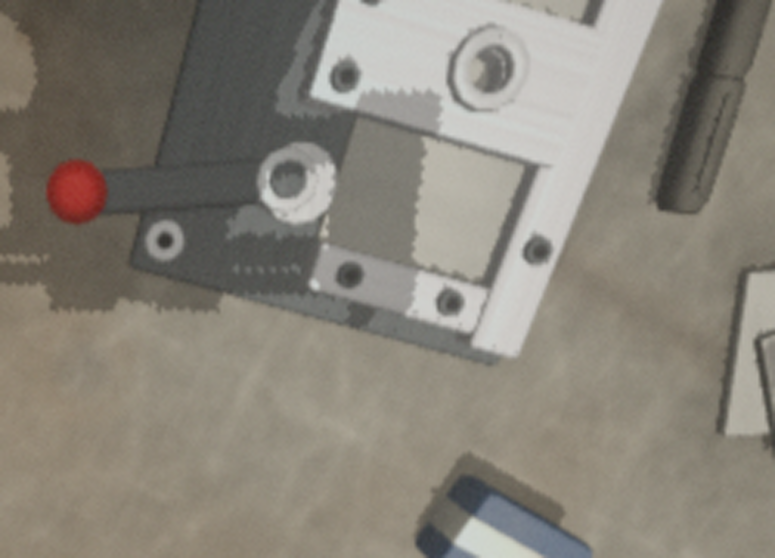

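arm_command(
  plan=[
    [0.0, 0, 0, -0.06, 0.1],
    [0.0, 0, 0.01, -0.06, 0.15],
    [0.0, 0, 0.02, -0.06, 0],
    [0.0, 0, 0.02, -0.06, 0],
    [0.0, 0, 0.02, -0.02, 0],
    [0.0, 0, 0, 0, 0],
    [0.0, 0, 0, 0, 0],
    [0.0, 0, 0, 0, 0],
  ],
)

```text
clock: 33.8
tool_pos: [0.5344, -0.0306, 0.2]
eef_rot: [0.434, 0.558, -0.435, 0.558]
contact_force: [-0.7, -0.1, 0.1]
opening: 0.004
```

```bash
python3 - <<'E'
from h import *
s=rep();np.save('st.npy',np.r_[s['tool_pos'],s['eef_rot']])
p,d=r.snapshot('wrist');cv2.imwrite('pics/w19.png',p[:,:,::-1]);cv2.imwrite('pics/w19c.png',cv2.resize(p[190:330,180:330,::-1],None,fx=5,fy=4,interpolation=cv2.INTER_CUBIC))
E
```

```text
t 33.8 jig [-100.7  -48. ] z 0.2 roll -0.247 F [-0.7 -0.1  0.1] Fjig [-0.  -0.7] op 0.0
```

View pics/w19.png

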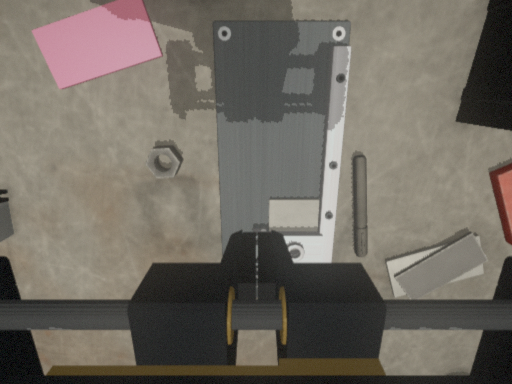

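View pics/w19c.png

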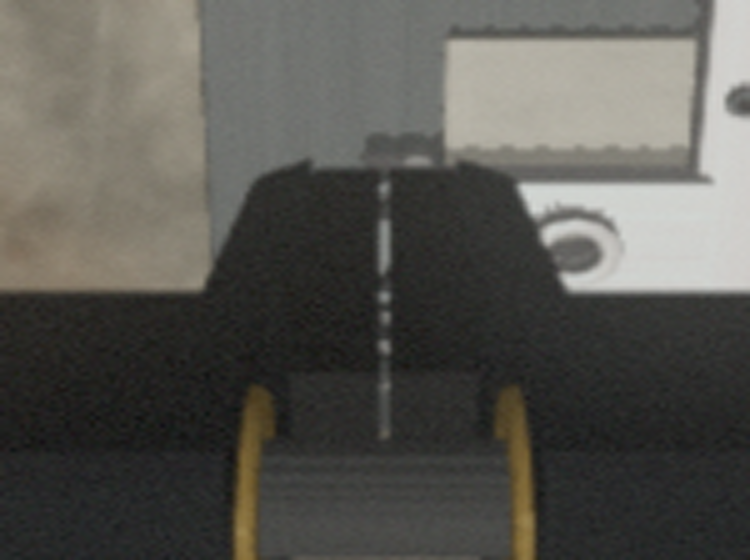

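```bash
python3 - <<'E'
from h import *
v=np.load('st.npy');C=cam('wrist',dict(tool_pos=v[:3],eef_rot=v[3:]))
f=lambda x,y:(180+x/5,190+y/4)
g=lambda l,z:w2j(ray(C,l,z)[:,:2]).round(1)
print('trail',g([f(447,38),f(698,38)],.016),'far',g([f(691,172)],.016),'fence',g([f(712,15),f(704,170)],.026),'bridge',g([f(705,179)],.0305),'bush',g([f(583,242)],.0375))
E
```

```text
trail [[-60.2 -31.3]
 [-60.1  28.1]] far [[-16.2  29.2]] fence [[-70.9  28.5]
 [-21.9  30. ]] bridge [[-21.2  29.4]] bush [[-4.3  0.4]]
```

The clamped plate reads home: trailing edge at x −60.2 and −60.1, far side 28.1 against the fence at 28.5. The arm is clear at z 0.20, so I'm handing in.

```bash
python3 -c "
from plant import r
print(r.finish_job())"
```

```text
the job is handed in; nothing more can be done
None
```

The plate is home in the jig and the cam lever is at its stop. I handed the job in at about 34 s, with the arm clear of everything at z 0.20 m.

**What I did**
- I pushed the plate square to the fence, then under the bridge along the fence until the end stop held it. It stopped moving while the push rose to about 12 N.
- The far side then read about 2 mm off the fence, so I nudged the near side over until it held at about 10 N.
- I swept the red knob round to its stop. It did not move further while the push rose from about 11 N to over 20 N.

**Last checks**
- **Plate:** the trailing edge was at jig x −60.2 and −60.1 mm (home is −60). The far side was 0.4 mm or less from the measured fence line.
- **Cam:** the angle read 1.266 rad from the last picture and 1.225 rad while pushing. The stop is 1.25, so both agree within measurement error.
- **Bystanders:** the marker, magnet and nut look untouched in the pictures. I did not measure their positions again afterwards.

**What went wrong or disagreed**
- **Riding onto the plate:** on the first feed push the fingertips were about 2.5 mm too high and slid onto the plate with about 6 N. I saw no movement of the plate; I lifted off and pushed again lower down.
- **Scraping the bed:** during the nudge the fingers briefly scraped the bed with about 10 N.
- **Camera offsets:** jig positions from different wrist-camera views differed by 2–5 mm. I judged the final fit against the fence and bridge in the same picture; against the bridge edge, the trailing edge comes out nearer −59 mm.

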